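# Change over three laps at a gem-cutting bench

### The arm

A 6-joint arm with a two-finger parallel gripper is mounted at the origin on the work surface. World frame = base frame: x ahead of the robot, y to its left, z up, the work surface at z = 0. Lengths are in m, angles in rad, forces in N, time in s.
With the tool pointing down it reaches from about 0.25 to 0.775 m from the base axis. Payload 4 kg.
Tool frame: the origin (TCP) lies at the very end of the fingers, on their centre line; the grasp point (between the pads) lies 19 mm behind it; z points along the fingers, x is the direction in which the jaws open and shut, and the axes are right-handed (so a half turn about z gives the same grasp; the last joint's range is limited). The gripper opens to 94 mm and grips with 3 to 60 N. Pads are 16 mm wide; open, the fingers measure 119 mm over their backs; the gripper's body (75 mm by 177 mm) begins 78 mm behind the grasp point.
Start: joints at [-1.295, 0.087, 1.371, -0, 1.684, -0.103], TCP at [0.203, -0.511, 0.206] pointing down, gripper open.
Joint ranges: [-3.1, 3.1], [-0.76, 2.03], [0.27, 2.55], [-1.08, 4.22], [0.17, 2.65], [-2.57, 2.57]. Speed limits (rad/s): [2.79, 2.79, 3.14, 3.14, 3.14, 3.14].

### API

Orientations are given as [roll, pitch, yaw] about the fixed x, y, z axes, in that order (R = Rz(yaw) Ry(pitch) Rx(roll)).
In Python, from bench import robot, cams, ticket gives the robot as it stands.
- The arm moves only by the tool jog_arm, never from a script. Its argument "series" is a list of rows, each an object of numbers: "x", "y", "z": the shift along the tool's x, y, z in m; "rx", "ry", "rz": the turn, a rotation vector about the tool's x, y, z in degrees. A call has 1 to 12 rows; each row shifts and turns the pose as measured when the row begins, along the tool's axes as they then stand; what a row does not reach is not made up. A row lasts 1/12 s, in which the tool goes at most 41.7 mm and 7.16 degrees, less where a joint would pass 70% of its speed; a pose out of reach is approached as far as the arm can. A call with a gripper value outside its range is refused whole. "claw" is the opening, from 0 (shut) to 1 (fully open), set as the call begins (left out, the last holds). The fingers move at their own pace and stop on an object; the grip force is fixed at half the most. Time passes only in rows, so rows that do not move let the fingers close. It gives the time, the measured TCP pose, the force and the opening at its end, in the units of the state.
- robot.get_obs(): the state, without advancing time (a new reading comes with each control period).
- cams.snapshot(name): name is "scene" or "top" or "wrist"; returns a dict with "img" (420x560x3 uint8, red, green, blue), "mtx" (3x3 intrinsics, pixels), "k1" (the pictures are not rectified: a ray, as slopes to the right and down, at radius r is drawn at 1 + k1 r^2 times it, then the intrinsics apply), "origin" and "attitude" of the camera in the world. Camera axes: x right, y down, z forward; pixel columns grow to the right and rows downward; lengths in m; the calibration is good to about 2 mm. A picture is of the moment at which its call begins. There is no depth.
- ticket.close_job(): hands the job in, once; it reports no verdict.
Trained networks look in a picture, given as the dict that the camera call returned (one of the last four; its "shot" number tells which), for a name from the list of things; names that differ only in an ending like _2 or _b are one class to them, and where a whole thing is asked for, a point or a joint stands for the part that bears it (a point fixed in the world has none). Each returns a list of dicts, best first, with "p" (0 to 1); they miss things now and then, are a little off and sometimes report something else, mostly with a low value. They report only what shows in the picture. A call takes as long as a camera call. They do not tell look-alikes from the thing itself.
- cams.look_for(thing, picture): "bbox" ([left, top, width, height] in pixels, round what is visible of it).
The state is a dict: "time": time; "joint_positions": joint angles; "qvel": joint speeds; "joint_torque": joint torques, N m; "tool_pos": TCP position; "ee_rot": TCP orientation; "wrist_force": force on the tool from outside, world axes, zero at the start; "wrist_torque": the same for the moment, N m; "width": finger opening in m.
Only numpy, scipy, OpenCV 4.12 (cv2) and the standard library are available. Lean on these libraries where they do the work, as an engineer would, in place of code of your own. Each camera call takes 0.05 s, during which the arm holds its last target.

### The job

The three bronze laps are on the wrong stations: put the largest on the grinder's round platen, the middle-sized one on the stone slab and the smallest on the slats of the draining rack, each flat and well centred. The only free spot is the round cork mat, so park one lap there, flat and let go of, on the way; the mat is empty again at the end. Lift and set down gently without dropping, never lay a lap on another lap or on the gritty bench, and leave the jar and the block of gem sticks where they are.

Things in the scene. Friction and masses are not known exactly. Their poses are not given: they have to be found in the camera images.
- lap_large: Loose lap: flat round bronze disc, 120 mm across and 10 mm thick, with one upright round bare-steel hub in its middle to lift it by (28 mm across, from 10 to 42 mm above the underside). About 0.60 kg (20 percent less to 30 percent more). The largest of three laps alike but for diameter. Origin: centre of the underside; z up along the hub. Starts on the stone slab.
- lap_medium: Loose lap: flat round bronze disc, 94 mm across and 10 mm thick, with one upright round bare-steel hub in its middle to lift it by (28 mm across, from 10 to 42 mm above the underside). About 0.40 kg (20 percent less to 30 percent more). The middle-sized of three laps alike but for diameter. Origin: centre of the underside; z up along the hub. Starts on the draining rack.
- lap_small: Loose lap: flat round bronze disc, 70 mm across and 10 mm thick, with one upright round bare-steel hub in its middle to lift it by (28 mm across, from 10 to 42 mm above the underside). About 0.25 kg (20 percent less to 30 percent more). The smallest of three laps alike but for diameter. Origin: centre of the underside; z up along the hub. Starts on the grinder platen.
- grinder: Fixed small lap grinder: square grey-green housing 165 x 165 mm, 46 mm high, with two push buttons on one side and a round dark steel platen (140 mm across, flat, no spindle) centred on top; the platen's top is 60 mm above the bench. Origin: centre of the underside, below the platen's centre; z up, the buttons are on the -x side.
- stone_slab: Fixed square slab of grey stone, 150 x 150 mm, flat top 30 mm above the bench. Origin: centre of the underside; z up, x and y along the sides.
- drain_rack: Fixed draining rack: square white tray 150 x 150 mm with six light wooden slats (8 mm wide, 24 mm apart, along its x) whose flat tops are 40 mm above the bench. Origin: centre of the underside; z up.
- cork_mat: Fixed round cork mat, 150 mm across, 8 mm thick, flat; free at the start. Origin: centre of the underside; z up.
- paste_jar: Bystander, loose: jar 52 mm across, 65 mm high, standing on the bench. Origin: centre of the underside. Leave it.
- dop_block: Bystander, loose: wooden block 60 x 120 x 30 mm holding eight short upright metal sticks with gems, 77 mm high in all. Origin: centre of the underside; y along its length. Leave it.
Not all that is in view belongs to the job. Of the things shaped like the cork_mat, the cork one is meant.

How it is judged:
By the outcome, as a careful person would: the job done as asked, in the order asked, and still so for the second after the job is handed in, with the robot touching nothing.
It also fails if it takes over 109 s, if anything falls off the work surface, if the arm or the gripper's body presses on something with over 40 N, if the wrist force passes 120 N, or if a joint passes its speed limit or range.

## Working session

There is one attempt and no reset: what is moved stays moved. The work goes in short steps, Python scripts to look and compute and a tool call to move; the robot and the scene stay as the last step left them, time stands still between calls to the robot, and variables do not carry over. Pictures are saved under pics/ and viewed, and the job is handed in when it is done.

Besides the shell and the picture viewer there is one more tool, called after "Call:" as name([rows], argument=value, ...), one row to a line, values as JSON. jog_arm: Moves the arm, as the interface text tells. Its arguments: {"type":"object","properties":{"series":{"type":"array","items":{"type":"object","properties":{"x":{"type":"number"},"y":{"type":"number"},"z":{"type":"number"},"rx":{"type":"number"},"ry":{"type":"number"},"rz":{"type":"number"}}}},"claw":{"type":"number"}},"required":["series"]}

```bash
ls; mkdir -p pics; cat > h.py <<'E'
import numpy as np, cv2
from bench import robot, cams, ticket
def snap(n,f=None):
    s=cams.snapshot(n)
    if f: cv2.imwrite('pics/'+f,cv2.cvtColor(s['img'],cv2.COLOR_RGB2BGR))
    return s
E
python3 - <<'E'
from h import *
for n in ['scene','top','wrist']:
    s=snap(n,n+'0.png'); print(n,s['mtx'].tolist() if hasattr(s['mtx'],'tolist') else s['mtx'],s['k1'],s['origin'],s['attitude'])
print(robot.get_obs())
E
```

```text
pics
scene [[480.53368863495706, 0.0, 282.82264628897866], [0.0, 480.53368863495706, 208.91935770801953], [0.0, 0.0, 1.0]] -0.12360811176150442 [ 0.84063667 -0.6518515   1.01472168] [-2.44084523  0.007276    0.46771306]
top [[406.9736071984103, 0.0, 281.95459000605484], [0.0, 406.9736071984103, 209.30263906739827], [0.0, 0.0, 1.0]] -0.09005522224117095 [0.2097451  0.07160478 1.38130514] [-2.9486961   0.00797928 -1.59859582]
wrist [[351.9157153038829, 0.0, 285.9646367138929], [0.0, 351.9157153038829, 210.34056562338046], [0.0, 0.0, 1.0]] 0.006359741492629781 [ 0.26470199 -0.4870805   0.3829958 ] [ 2.91201841e+00  2.69277192e-03 -1.19203182e+00]
{'time': 0.15, 'joint_positions': array([-1.29508676e+00,  8.78165692e-02,  1.37187876e+00, -1.91354127e-05,
        1.68358836e+00, -1.03115911e-01]), 'qvel': array([ 1.07479838e-04, -1.62104634e-03, -4.58983026e-03, -9.48605880e-04,
       -2.35429053e-05, -2.79805384e-04]), 'joint_torque': array([ 1.91563617e-03, -3.40642834e+01, -3.02792323e+01,  7.18461885e-02,
        3.05031636e-02, -1.11517340e-04]), 'tool_pos': array([ 0.20327564, -0.51061661,  0.20457029]), 'ee_rot': array([-3.14143751e+00,  1.68401840e-03, -1.19197285e+00]), 'wrist_force': array([ 0.01153887,  0.42789708, -0.26426842]), 'wrist_torque': array([-0.00256004,  0.00661306, -0.03741092]), 'width': 0.09412591752874579}
```

View pics/top0.png

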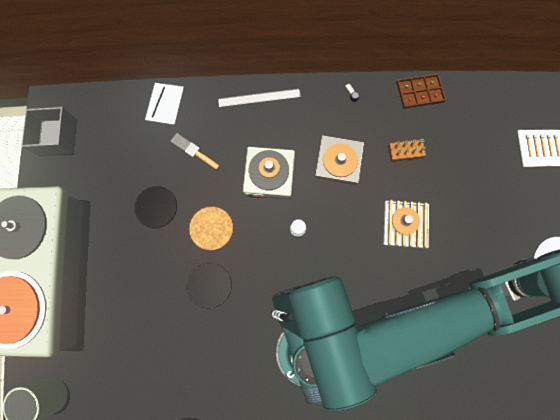

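View pics/scene0.png

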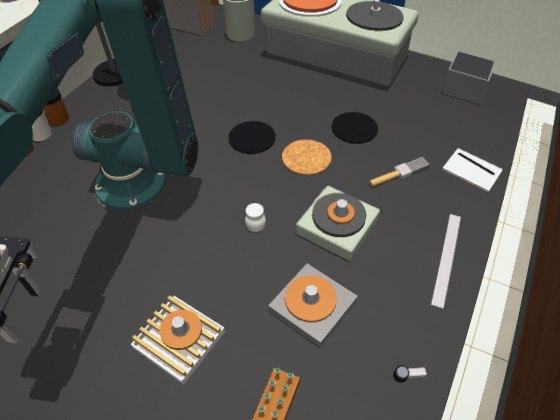

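View pics/wrist0.png

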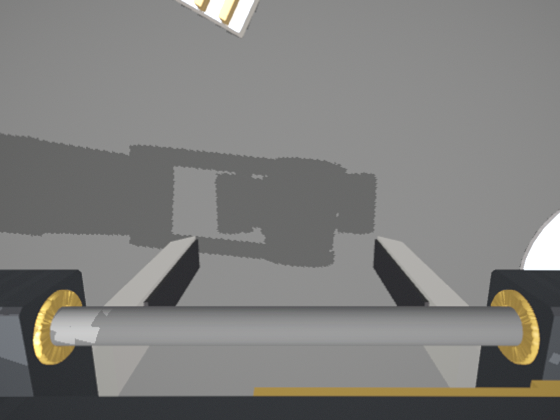

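```bash
cat >> h.py <<'E'
from scipy.spatial.transform import Rotation as R
def ray(s,px):
    p=cv2.undistortPoints(np.array(px,float).reshape(-1,1,2),s['mtx'],np.array([s['k1'],0,0,0,0.])).reshape(-1,2)
    d=np.c_[p,np.ones(len(p))]@R.from_euler('xyz',s['attitude']).as_matrix().T
    return np.array(s['origin']),d
def w(s,px,z):
    o,d=ray(s,px); t=(z-o[2])/d[:,2]; return (o+d*t[:,None])[:,:2]
def proj(s,P):
    Rm=R.from_euler('xyz',s['attitude']).as_matrix().T
    rv,_=cv2.Rodrigues(Rm); t=-Rm@np.array(s['origin'])
    return cv2.projectPoints(np.array(P,float).reshape(-1,1,3),rv,t,s['mtx'],np.array([s['k1'],0,0,0,0.]))[0].reshape(-1,2)
E
python3 - <<'E'
from h import *
s=cams.snapshot('top');c=cams.snapshot('scene')
Z=dict(lap_large=.04,lap_medium=.05,lap_small=.07,grinder=.05,stone_slab=.03,drain_rack=.04,cork_mat=.008,paste_jar=.06,dop_block=.04)
for n,z in Z.items():
    for nm,im in(('top',s),('scene',c)):
        for r in cams.look_for(n,im)[:3]:
            b=r['bbox'];ct=[b[0]+b[2]/2,b[1]+b[3]/2]
            print(n,nm,round(r['p'],2),np.round(b),w(im,[ct],z).round(3)[0])
b=cv2.cvtColor(s['img'],cv2.COLOR_RGB2BGR)
cv2.imwrite('pics/topz.png',cv2.resize(b[120:260,180:450],None,fx=2.9,fy=2.9,interpolation=cv2.INTER_CUBIC))
b=cv2.cvtColor(c['img'],cv2.COLOR_RGB2BGR)
cv2.imwrite('pics/scz.png',cv2.resize(b[130:390,120:390],None,fx=2.3,fy=2.3,interpolation=cv2.INTER_CUBIC))
E
```

```text
lap_large top 0.66 [323. 141.  34.  36.] [ 0.642 -0.129]
lap_large scene 0.56 [286. 276.  52.  49.] [ 0.648 -0.136]
lap_medium top 0.57 [390. 206.  31.  29.] [ 0.42  -0.338]
lap_medium scene 0.58 [327. 200.  29.  25.] [0.609 0.128]
lap_medium scene 0.57 [160. 309.  39.  38.] [ 0.418 -0.335]
lap_small top 0.55 [259. 154.  18.  24.] [0.617 0.119]
lap_small scene 0.96 [327. 197.  27.  26.] [0.609 0.12 ]
grinder top 0.75 [241. 147.  53.  54.] [0.594 0.122]
grinder top 0.28 [323. 140.  36.  35.] [ 0.643 -0.132]
grinder scene 0.56 [297. 188.  82.  73.] [0.617 0.087]
stone_slab top 0.68 [315. 137.  50.  49.] [ 0.635 -0.13 ]
stone_slab scene 0.27 [282. 145.  48.  30.] [0.438 0.284]
drain_rack top 0.68 [384. 202.  46.  46.] [ 0.406 -0.341]
drain_rack top 0.56 [315. 134.  49.  53.] [ 0.637 -0.127]
drain_rack scene 0.57 [128. 298.  92.  86.] [ 0.422 -0.363]
cork_mat top 0.95 [133. 186.  44.  44.] [0.495 0.519]
cork_mat top 0.9 [192. 207.  42.  43.] [0.417 0.315]
cork_mat top 0.9 [188. 267.  46.  43.] [0.217 0.32 ]
cork_mat scene 0.96 [283. 144.  46.  29.] [0.425 0.311]
cork_mat scene 0.93 [227. 123.  47.  33.] [0.231 0.314]
cork_mat scene 0.86 [330. 113.  49.  32.] [0.504 0.504]
paste_jar top 0.69 [292. 220.  11.  18.] [0.401 0.025]
paste_jar scene 0.9 [245. 204.  23.  29.] [0.424 0.004]
dop_block top 0.88 [387. 140.  38.  19.] [ 0.672 -0.363]
dop_block scene 0.94 [254. 366.  46.  51.] [ 0.673 -0.362]
```

View pics/topz.png

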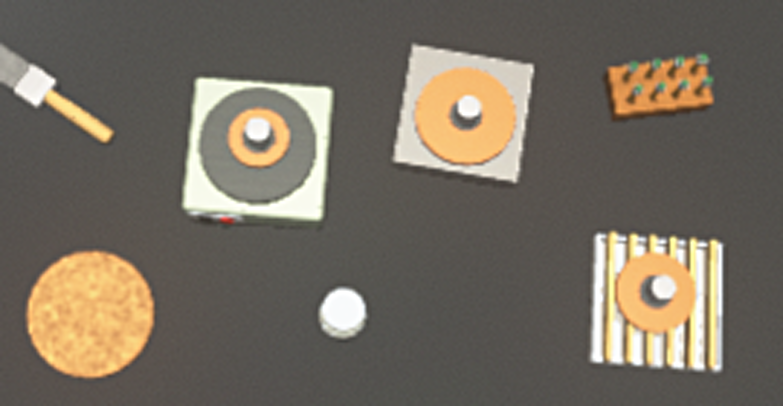

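View pics/scz.png

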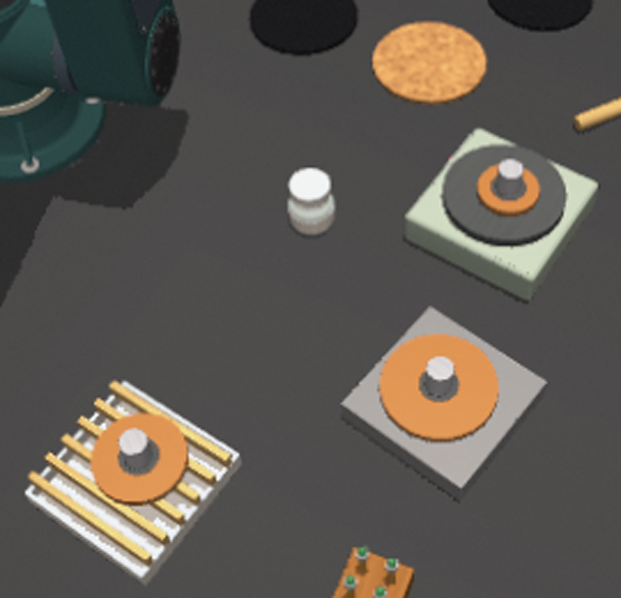

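```bash
cat >> h.py <<'E'
def circ(P,r=None):
    from scipy.optimize import least_squares
    c0=P.mean(0)
    if r is None:
        q=least_squares(lambda q:np.hypot(*(P-q[:2]).T)-q[2],[*c0,.05],loss='soft_l1',f_scale=.002).x
    else:
        q=least_squares(lambda q:np.hypot(*(P-q[:2]).T)-r,c0,loss='soft_l1',f_scale=.002).x
    return q
def blob(s,mask,c,rad,z0):
    # biggest component of mask near world pt c
    p=proj(s,[[c[0]+rad*np.cos(a),c[1]+rad*np.sin(a),z0] for a in np.linspace(0,6.28,40)])
    roi=np.zeros(mask.shape,np.uint8);cv2.fillPoly(roi,[p.astype(np.int32)],1)
    m=(mask.astype(np.uint8)&roi)
    n,l,st,_=cv2.connectedComponentsWithStats(m)
    k=1+np.argmax(st[1:,4]); m=(l==k).astype(np.uint8)
    cn=max(cv2.findContours(m,cv2.RETR_EXTERNAL,cv2.CHAIN_APPROX_NONE)[0],key=cv2.contourArea)
    return m,cn.reshape(-1,2)
E
python3 - <<'E'
from h import *
for nm in('top','scene'):
    s=snap(nm);im=s['img'];hsv=cv2.cvtColor(im,cv2.COLOR_RGB2HSV)
    org=(hsv[...,1]>120)&(hsv[...,0]<20)&(hsv[...,2]>120)
    for n,c,z,r in(('L',(.64,-.131),.04,.06),('M',(.415,-.337),.05,.047),('S',(.61,.121),.07,.035),('cork',(.42,.315),.008,.075)):
        m,cn=blob(s,org,c,r*1.35,z)
        h=cv2.convexHull(cn).reshape(-1,2)
        P=w(s,h,z); print(nm,n,circ(P),circ(P,r-.0012),m.sum())
    g=im.astype(int).max(2)
    m,cn=blob(s,(g>60)&(g<125)&(hsv[...,1]<60),(.607,.12),.085,.06)
    h=cv2.convexHull(cn).reshape(-1,2);print(nm,'platen',circ(w(s,h,.06)))
    if nm=='top':
        for p in [(200,170),(248,165),(270,185),(330,140),(350,170),(300,200)]:print(p,im[p[1],p[0]],hsv[p[1],p[0]])
E
```

```text
top L [ 0.64068688 -0.1297628   0.05861984] [ 0.64073286 -0.1297327 ] 756
top M [ 0.41898127 -0.33617259  0.04828525] [ 0.4200883  -0.33601522] 474
top S [0.61170755 0.11499913 0.03439806] [0.61168333 0.1149866 ] 191
top cork [0.42085782 0.32061287 0.07490446] [0.4208978  0.32072992] 1367
top platen [0.5858097  0.1220305  0.10778549]
(200, 170) [87 85 81] [20 18 87]
(248, 165) [230 235 208] [ 36  29 235]
(270, 185) [139 139 128] [ 30  20 139]
(330, 140) [212 207 195] [ 21  20 212]
(350, 170) [249 194 119] [ 17 133 249]
(300, 200) [91 89 84] [21 20 91]
scene L [ 0.64048168 -0.13041509  0.05941221] [ 0.64051487 -0.13037007] 1580
scene M [ 0.41444255 -0.33600152  0.05172759] [ 0.4185481  -0.33597161] 1060
scene S [0.61136785 0.11486856 0.03481815] [0.61168686 0.11442567] 264
scene cork [0.420329   0.32134793 0.07517956] [0.42044394 0.32086407] 1354
scene platen [0.60754643 0.12795228 0.07913195]
```

```bash
python3 - <<'E'
from h import *
for nm in('top','scene'):
    s=snap(nm);im=s['img'];hsv=cv2.cvtColor(im,cv2.COLOR_RGB2HSV);b=cv2.cvtColor(im,cv2.COLOR_RGB2BGR)
    g=im.astype(int).max(2)
    thr=170 if nm=='top' else 140
    for thr in (150,170,190):
      m,cn=blob(s,(g<thr),(.607,.12),.079,.06)
      h=cv2.convexHull(cn).reshape(-1,2);P=w(s,h,.06);print(nm,thr,'platen',circ(P),circ(P,.07))
    for n,c,z in(('slab',(.637,-.13,),.03),('rack',(.41,-.34),.04),('grinder',(.6,.12),.05)):
        p=proj(s,[[*c,z]])[0].astype(int);r=36 if nm=='top' else 60
        cv2.imwrite(f'pics/{nm}_{n}.png',cv2.resize(b[p[1]-r:p[1]+r,p[0]-r:p[0]+r],(600,600),interpolation=cv2.INTER_CUBIC));print(n,p-r,600/2/r)
a=[np.hstack([cv2.resize(cv2.imread(f'pics/{v}_{n}.png'),(400,400)) for v in('top','scene')]) for n in('slab','rack')]
for n,i in zip(('slab','rack'),a):cv2.imwrite(f'pics/z_{n}.png',i)
E
```

```text
top 150 platen [0.60596127 0.11693437 0.06830756] [0.60589505 0.11744839]
top 170 platen [0.60554125 0.11687649 0.06912464] [0.60562257 0.11670321]
top 190 platen [0.60575032 0.11657946 0.06970779] [0.6057902  0.11651845]
slab [303 125] 8.333333333333334
rack [370 187] 8.333333333333334
grinder [231 136] 8.333333333333334
scene 150 platen [0.60779438 0.12056167 0.07773695] [0.60804675 0.11254188]
scene 170 platen [0.60901795 0.11938916 0.07638272] [0.60748235 0.11286762]
scene 190 platen [0.60383173 0.12036506 0.07897227] [0.60705913 0.11255165]
slab [248 238] 5.0
rack [116 269] 5.0
grinder [276 153] 5.0
```

View pics/z_slab.png

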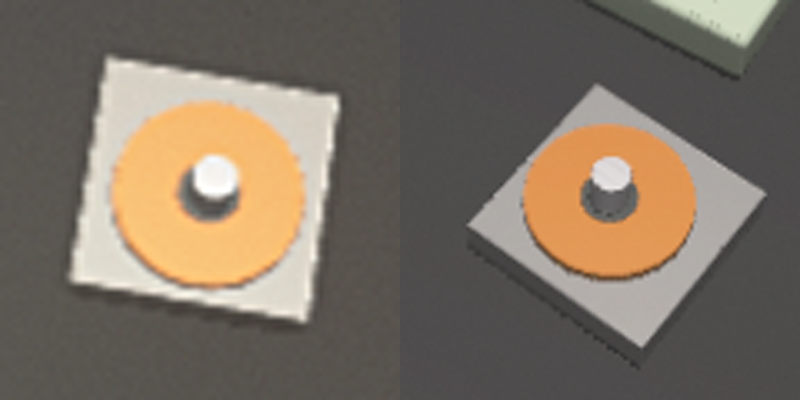

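View pics/z_rack.png

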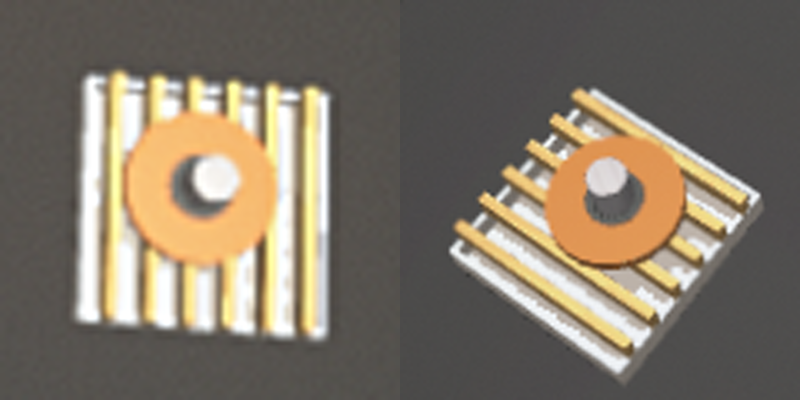

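```bash
python3 - <<'E'
from h import *
s=snap('top');c=snap('scene')
T=lambda L,o:np.array(L,float)/5.5556+o-.41
C=lambda L,o:(np.array(L,float)-[400,0])/3.3333+o-.35
def rep(n,P):
    print(n,P.mean(0).round(4),[np.linalg.norm(P[i]-P[i-1]).round(4) for i in range(4)],np.degrees(np.arctan2(*(P[1]-P[0])[::-1])).round(1))
rep('slabT',w(s,T([(107,58),(340,97),(306,322),(71,281)],[303,125]),.03))
rep('slabC',w(c,C([(597,84),(766,193),(641,347),(468,226)],[248,238]),.03))
rep('rackT',w(s,T([(118,72),(312,87),(309,331),(109,322)],[370,187]),.04))
rep('rackC',w(c,C([(580,95),(745,200),(628,347),(461,226)],[116,269]),.04))
E
```

```text
slabT [ 0.648  -0.1306] [np.float64(0.1488), np.float64(0.1493), np.float64(0.1496), np.float64(0.1474)] -101.6
slabC [ 0.6476 -0.13  ] [np.float64(0.1495), np.float64(0.1484), np.float64(0.1481), np.float64(0.1467)] -11.9
rackT [ 0.413  -0.3462] [np.float64(0.1534), np.float64(0.1202), np.float64(0.15), np.float64(0.1213)] -96.1
rackC [ 0.4146 -0.3458] [np.float64(0.1203), np.float64(0.1456), np.float64(0.122), np.float64(0.1467)] -6.1
```

View pics/scene_grinder.png

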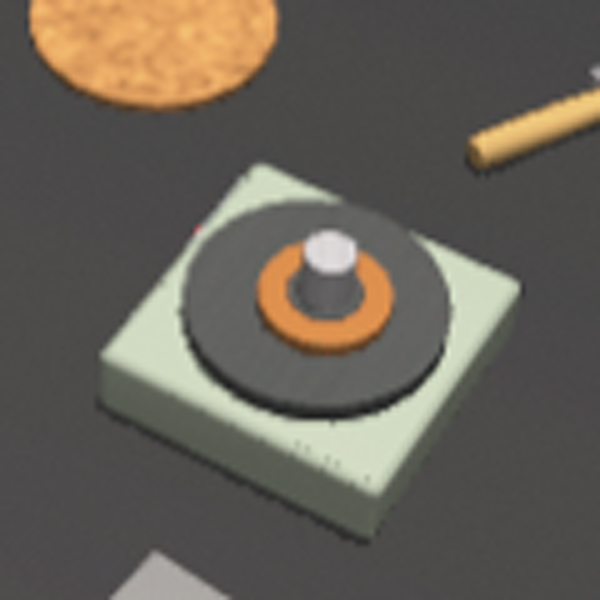

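```bash
python3 - <<'E'
from h import *
s=snap('top');c=snap('scene')
P=w(c,np.array([(183,300),(450,307),(320,199),(318,406)],float)/5+[276,153]-.4,.06);print(circ(P),circ(P,.07))
# overlay check
for nm,im in(('top',s),('scene',c)):
    b=cv2.cvtColor(im['img'],cv2.COLOR_RGB2BGR);K=4 if 0 else 5
    o=(300,60) 
    big=cv2.resize(b,None,fx=4,fy=4,interpolation=cv2.INTER_CUBIC)
    def poly(W):
        q=(proj(im,W)+.5)*4-.5
        cv2.polylines(big,[np.round(q).astype(np.int32)],True,(255,0,255),1)
    a=np.linspace(0,6.28,80)
    for x,y,z,r in((.606,.117,.06,.07),(.6407,-.130,.04,.06),(.6117,.1149,.07,.035),(.4206,.3208,.008,.075),(.4198,-.336,.05,.047)):
        poly(np.c_[x+r*np.cos(a),y+r*np.sin(a),0*a+z])
    for x,y,z,t,hx,hy in((.648,-.1303,.03,-11.7,.075,.075),(.414,-.346,.04,-6,.075,.064)):
        t=np.radians(t);e=np.array([np.cos(t),np.sin(t)]);f=np.array([-e[1],e[0]]);cc=np.array([x,y])
        poly([[*(cc+i*hx*e+j*hy*f),z] for i,j in((1,1),(1,-1),(-1,-1),(-1,1))])
    for n,(x,y,z) in dict(g=(.606,.117,.06),s=(.648,-.13,.03),r=(.414,-.346,.04)).items():
        p=(proj(im,[[x,y,z]])[0]*4).astype(int);cv2.imwrite(f'pics/o_{nm}_{n}.png',big[p[1]-200:p[1]+200,p[0]-200:p[0]+200] if 1 else 0)
for n in 'gsr':
    cv2.imwrite(f'pics/o_{n}.png',np.hstack([cv2.imread(f'pics/o_{v}_{n}.png') for v in('top','scene')]))
E
```

```text
[0.60627457 0.11819581 0.06939896] [0.60624913 0.11821341]
```

View pics/o_g.png

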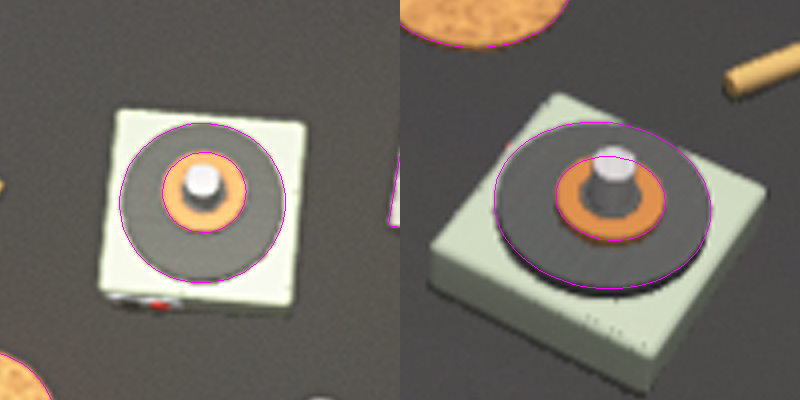

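View pics/o_s.png

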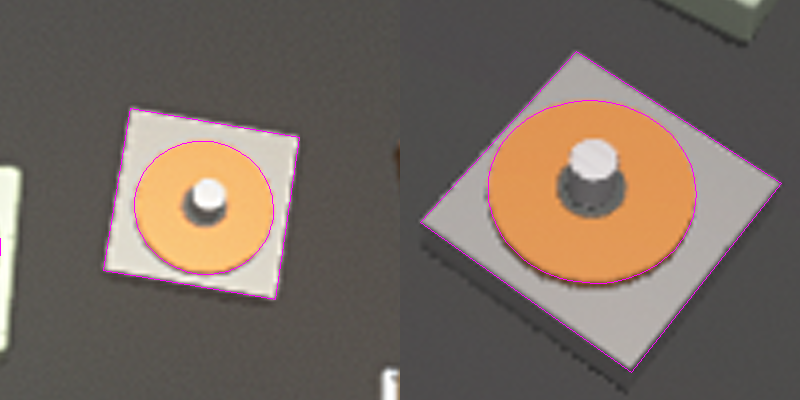

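View pics/o_r.png

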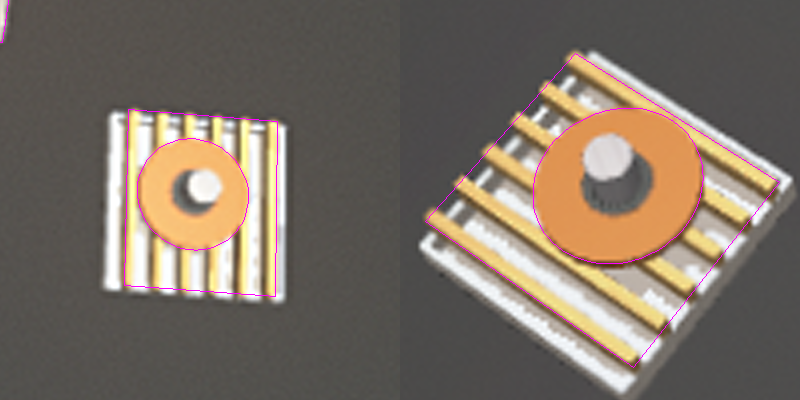

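```bash
cat > go.py <<'E'
import sys
from h import *
o=robot.get_obs();t=np.array([float(v) for v in sys.argv[1:4]])
Rm=R.from_euler('xyz',o['ee_rot']).as_matrix();d=Rm.T@(t-o['tool_pos'])
yaw=np.radians(-68.3)
Rt=R.from_euler('xyz',[np.pi,0,yaw]).as_matrix()
rv=np.degrees(R.from_matrix(Rm.T@Rt).as_rotvec())
n=int(np.ceil(np.linalg.norm(d)/.038));print('t',o['time'],'tool',o['tool_pos'].round(4),'delta mm',(d*1e3).round(1),'rows',n,'each',(d*1e3/n).round(1),'rot',rv.round(2),'q',o['joint_positions'].round(2),'w',round(o['width'],4),'F',o['wrist_force'].round(1))
E
python3 go.py .612 .115 .2
```

```text
t 1.55 tool [ 0.2034 -0.511   0.2055] delta mm [-430.5 -611.2    5.5] rows 20 each [-21.5 -30.6   0.3] rot [ 0. -0.  0.] q [-1.3   0.09  1.37 -0.    1.68 -0.1 ] w 0.0938 F [ 0.7 -1.1 -0.8]
```

Call:
jog_arm([
  {"x": -0.012,"y": -0.017},
  {"x": -0.0215,"y": -0.0306},
  {"x": -0.0215,"y": -0.0306},
  {"x": -0.0215,"y": -0.0306},
  {"x": -0.0215,"y": -0.0306},
  {"x": -0.0215,"y": -0.0306},
  {"x": -0.0215,"y": -0.0306},
  {"x": -0.0215,"y": -0.0306},
  {"x": -0.0215,"y": -0.0306},
  {"x": -0.0215,"y": -0.0306},
  {"x": -0.0215,"y": -0.0306},
  {"x": -0.0215,"y": -0.0306},
], claw=0.65)

```text
invalid input
```

Call:
jog_arm([
  {"x": -0.0215,"y": -0.0306},
  {"x": -0.0215,"y": -0.0306},
  {"x": -0.0215,"y": -0.0306},
  {"x": -0.0215,"y": -0.0306},
  {"x": -0.0215,"y": -0.0306},
  {"x": -0.0215,"y": -0.0306},
  {"x": -0.012,"y": -0.017},
  {"x": -0.005,"y": -0.008},
  {},
])

```text
invalid input
```

```bash
python3 go.py .612 .115 .2; python3 -c "
from h import *
s=snap('wrist','w1.png')"
```

```text
t 1.55 tool [ 0.2034 -0.511   0.2055] delta mm [-430.5 -611.2    5.5] rows 20 each [-21.5 -30.6   0.3] rot [ 0. -0.  0.] q [-1.3   0.09  1.37 -0.    1.68 -0.1 ] w 0.0938 F [ 0.7 -1.1 -0.8]
```

View pics/w1.png

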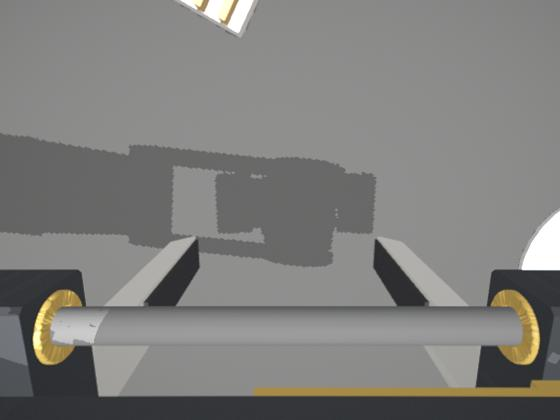

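Call:
jog_arm([
  {"x": -0.012,"y": -0.017,"z": 0,"rx": 0,"ry": 0,"rz": 0},
  {"x": -0.0215,"y": -0.0306,"z": 0,"rx": 0,"ry": 0,"rz": 0},
], claw=0.65)

```text
time: 1.77
tool_pos: [0.2327, -0.4655, 0.2043]
ee_rot: [3.139, -0.0, -1.2]
wrist_force: [0.8, 0.4, 0.4]
width: 0.0838
```

Call:
jog_arm([
  {"x": -0.022,"y": -0.031,"z": 0,"rx": 0,"ry": 0,"rz": 0},
  {"x": -0.022,"y": -0.031,"z": 0,"rx": 0,"ry": 0,"rz": 0},
  {"x": -0.022,"y": -0.031,"z": 0,"rx": 0,"ry": 0,"rz": 0},
  {"x": -0.022,"y": -0.031,"z": 0,"rx": 0,"ry": 0,"rz": 0},
  {"x": -0.022,"y": -0.031,"z": 0,"rx": 0,"ry": 0,"rz": 0},
  {"x": -0.022,"y": -0.031,"z": 0,"rx": 0,"ry": 0,"rz": 0},
  {"x": -0.022,"y": -0.031,"z": 0,"rx": 0,"ry": 0,"rz": 0},
  {"x": -0.022,"y": -0.031,"z": 0,"rx": 0,"ry": 0,"rz": 0},
  {"x": -0.022,"y": -0.031,"z": 0,"rx": 0,"ry": 0,"rz": 0},
  {"x": -0.022,"y": -0.031,"z": 0,"rx": 0,"ry": 0,"rz": 0},
  {"x": -0.022,"y": -0.031,"z": 0,"rx": 0,"ry": 0,"rz": 0},
  {"x": -0.022,"y": -0.031,"z": 0,"rx": 0,"ry": 0,"rz": 0},
])

```text
time: 2.77
tool_pos: [0.4928, -0.0682, 0.2051]
ee_rot: [-3.139, -0.006, -1.209]
wrist_force: [0.1, -1.0, -0.3]
width: 0.0613
```

```bash
python3 go.py .612 .115 .2
```

```text
t 2.7667 tool [ 0.4928 -0.0682  0.2051] delta mm [-129.2 -176.3    4.7] rows 6 each [-21.5 -29.4   0.8] rot [-0.14 -0.35 -0.96] q [-0.25 -0.03  1.5  -0.    1.67  0.96] w 0.0613 F [ 0.1 -1.  -0.3]
```

Call:
jog_arm([
  {"x": -0.022,"y": -0.03,"z": 0,"rx": 0,"ry": 0,"rz": 0},
  {"x": -0.022,"y": -0.03,"z": 0,"rx": 0,"ry": 0,"rz": 0},
  {"x": -0.022,"y": -0.03,"z": 0,"rx": 0,"ry": 0,"rz": 0},
  {"x": -0.022,"y": -0.03,"z": 0,"rx": 0,"ry": 0,"rz": 0},
  {"x": -0.022,"y": -0.03,"z": 0,"rx": 0,"ry": 0,"rz": 0},
  {"x": -0.012,"y": -0.016,"z": 0.005,"rx": 0,"ry": 0,"rz": 0},
  {"x": 0,"y": 0,"z": 0,"rx": 0,"ry": 0,"rz": 0},
])

```text
time: 3.35
tool_pos: [0.6111, 0.1222, 0.199]
ee_rot: [-3.136, -0.006, -1.199]
wrist_force: [0.0, -0.6, -0.4]
width: 0.0614
```

```bash
python3 go.py .612 .115 .16;python3 -c "
from h import *
s=snap('wrist','w1.png')"
```

```text
t 3.35 tool [0.6111 0.1222 0.199 ] delta mm [ 6.8  2.  39.1] rows 2 each [ 3.4  1.  19.5] rot [-0.33 -0.32 -0.42] q [ 0.11  0.25  1.2  -0.    1.69  1.31] w 0.0614 F [ 0.  -0.6 -0.4]
```

View pics/w1.png

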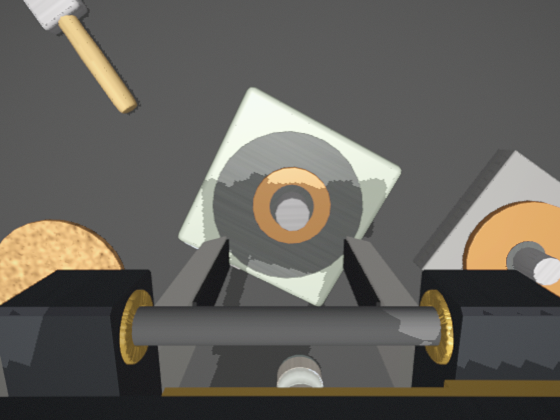

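```bash
cat > ov.py <<'E'
import sys
from h import *
def ov(cam,circs,f,rects=()):
    s=snap(cam);im=cv2.cvtColor(s['img'],cv2.COLOR_RGB2BGR);a=np.linspace(0,6.28,90);K=2
    im=cv2.resize(im,None,fx=K,fy=K,interpolation=cv2.INTER_CUBIC)
    L=[np.c_[x+r*np.cos(a),y+r*np.sin(a),0*a+z] for x,y,z,r in circs]
    for x,y,z,t,hx,hy in rects:
        t=np.radians(t);e=np.array([np.cos(t),np.sin(t)]);g=np.array([-e[1],e[0]]);cc=np.array([x,y])
        L.append([[*(cc+i*hx*e+j*hy*g),z] for i,j in((1,1),(1,-1),(-1,-1),(-1,1))])
    for P in L:
        q=(proj(s,P)+.5)*K-.5;cv2.polylines(im,[np.round(q).astype(np.int32)],True,(255,0,255),1)
    x,y=(proj(s,[np.mean(L[0],0)])[0]*K).astype(int)
    y0=max(0,y-300);x0=max(0,x-390);cv2.imwrite('pics/'+f,im[y0:y0+600,x0:x0+780])
E
python3 -c "
from ov import *
ov('wrist',[(.606,.1175,.06,.07),(.6117,.1149,.07,.035),(.6117,.1149,.102,.014)],'ow1.png')"; python3 go.py .612 .115 .16
```

```text
t 3.45 tool [0.6102 0.1191 0.2004] delta mm [ 4.2  0.1 40.4] rows 2 each [ 2.1  0.  20.2] rot [-0.32 -0.43 -0.58] q [ 0.1   0.24  1.2  -0.01  1.69  1.31] w 0.0611 F [-0.2 -0.3 -0.3]
```

View pics/ow1.png

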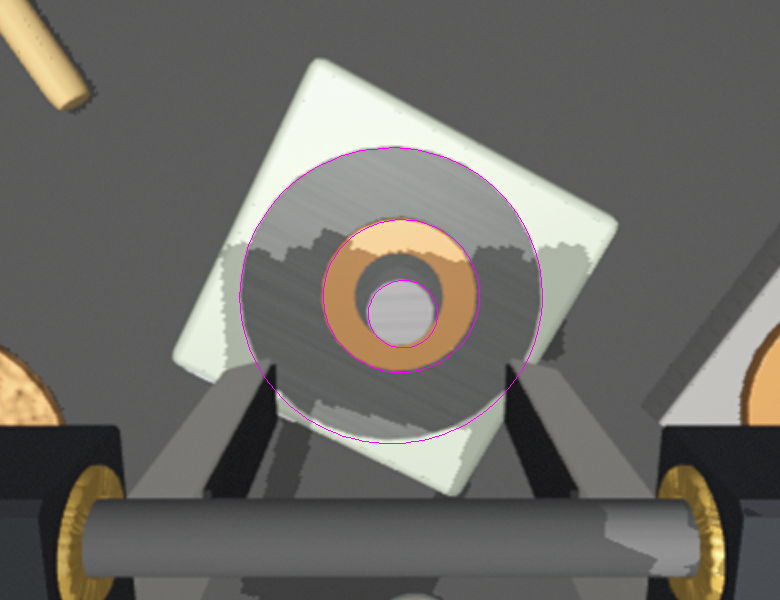

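Call:
jog_arm([
  {"x": 0.004,"y": 0,"z": 0.02,"rx": -0.3,"ry": -0.4,"rz": -0.6},
  {"x": 0,"y": 0,"z": 0.025,"rx": 0,"ry": 0,"rz": 0},
  {"x": 0,"y": 0,"z": 0.02,"rx": 0,"ry": 0,"rz": 0},
  {"x": 0,"y": 0,"z": 0.005,"rx": 0,"ry": 0,"rz": 0},
  {"x": 0,"y": 0,"z": 0,"rx": 0,"ry": 0,"rz": 0},
])

```text
time: 3.87
tool_pos: [0.6115, 0.1075, 0.1339]
ee_rot: [-3.136, -0.006, -1.199]
wrist_force: [-0.4, -0.5, 0.0]
width: 0.061
```

```bash
python3 go.py .612 .115 .074
```

```text
t 3.8667 tool [0.6115 0.1075 0.1339] delta mm [-7.1 -2.8 59.8] rows 2 each [-3.6 -1.4 29.9] rot [-0.34 -0.33 -0.37] q [ 0.08  0.26  1.31 -0.    1.56  1.28] w 0.061 F [-0.4 -0.5  0. ]
```

Call:
jog_arm([
  {"x": 0.007,"y": 0,"z": 0,"rx": 0,"ry": 0,"rz": 0},
])

```text
time: 3.95
tool_pos: [0.6134, 0.1005, 0.1345]
ee_rot: [-3.136, -0.005, -1.199]
wrist_force: [-0.3, 0.2, 0.8]
width: 0.0612
```

Call:
jog_arm([
  {"x": 0,"y": 0,"z": 0,"rx": 0,"ry": 0,"rz": 0},
])

```text
time: 4.03
tool_pos: [0.614, 0.0985, 0.1359]
ee_rot: [-3.134, -0.007, -1.201]
wrist_force: [0.2, -0.4, -0.0]
width: 0.0607
```

Call:
jog_arm([
  {"x": 0,"y": 0,"z": 0,"rx": 0,"ry": 0,"rz": 0},
])

```text
time: 4.12
tool_pos: [0.6146, 0.0977, 0.1376]
ee_rot: [-3.132, -0.008, -1.202]
wrist_force: [0.4, -0.2, -0.0]
width: 0.0611
```

Call:
jog_arm([
  {"x": 0,"y": 0,"z": 0,"rx": 0,"ry": 0,"rz": 0},
])

```text
time: 4.2
tool_pos: [0.6154, 0.0971, 0.1392]
ee_rot: [-3.13, -0.008, -1.203]
wrist_force: [-0.6, 0.4, 0.0]
width: 0.061
```

```bash
python3 go.py .6117 .1147 .1
```

```text
t 4.2 tool [0.6154 0.0971 0.1392] delta mm [-18.   -2.4  39. ] rows 2 each [-9.  -1.2 19.5] rot [-0.67 -0.49 -0.6 ] q [ 0.07  0.26  1.3  -0.    1.56  1.27] w 0.061 F [-0.6  0.4  0. ]
```

Call:
jog_arm([
  {"x": -0.012,"y": -0.001,"z": 0.002,"rx": -0.4,"ry": -0.3,"rz": -0.3},
  {"x": -0.007,"y": -0.001,"z": 0.002,"rx": -0.4,"ry": -0.3,"rz": -0.3},
  {"x": -0.001,"y": 0.0004,"z": 0.002,"rx": -0.1,"ry": 0,"rz": 0},
])

```text
time: 4.45
tool_pos: [0.6109, 0.1178, 0.1363]
ee_rot: [-3.141, 0.002, -1.192]
wrist_force: [0.0, -0.7, 0.4]
width: 0.0612
```

```bash
python3 go.py .6117 .1147 .1
```

```text
t 4.45 tool [0.6109 0.1178 0.1363] delta mm [ 3.2  0.5 36.3] rows 1 each [ 3.2  0.5 36.3] rot [-0.05  0.1  -0.02] q [0.1  0.27 1.3  0.   1.57 1.29] w 0.0612 F [ 0.  -0.7  0.4]
```

Call:
jog_arm([
  {"x": 0.001,"y": 0.0004,"z": 0.018,"rx": 0,"ry": 0,"rz": 0},
  {"x": 0,"y": 0.0004,"z": 0.017,"rx": 0,"ry": 0,"rz": 0},
  {"x": -0.0005,"y": 0.0004,"z": 0.004,"rx": 0,"ry": 0,"rz": 0},
])

```text
time: 4.7
tool_pos: [0.6113, 0.1202, 0.0984]
ee_rot: [-3.136, 0.001, -1.188]
wrist_force: [-0.2, -0.7, -0.2]
width: 0.0614
```

```bash
python3 go.py .6117 .1147 .074
```

```text
t 4.7 tool [0.6113 0.1202 0.0984] delta mm [ 5.3  1.8 24.4] rows 1 each [ 5.3  1.8 24.4] rot [-0.32  0.04  0.23] q [0.1  0.29 1.35 0.   1.5  1.29] w 0.0614 F [-0.2 -0.7 -0.2]
```

Call:
jog_arm([
  {"x": 0.004,"y": 0.001,"z": 0.012,"rx": -0.3,"ry": 0,"rz": 0.2},
  {"x": 0.001,"y": 0.0004,"z": 0.01,"rx": 0,"ry": 0,"rz": 0},
])

```text
time: 4.87
tool_pos: [0.6125, 0.1162, 0.0765]
ee_rot: [-3.14, 0.0, -1.19]
wrist_force: [0.1, 0.0, -0.3]
width: 0.0611
```

```bash
python3 go.py .6117 .1147 .074
```

```text
t 4.8667 tool [0.6125 0.1162 0.0765] delta mm [1.1 1.3 2.5] rows 1 each [1.1 1.3 2.5] rot [-0.12  0.01  0.14] q [0.1  0.3  1.38 0.   1.46 1.29] w 0.0611 F [ 0.1  0.  -0.3]
```

Call:
jog_arm([
  {"x": 0.0012,"y": 0.0012,"z": 0.003,"rx": -0.1,"ry": 0,"rz": 0.1},
], claw=0)

```text
time: 4.95
tool_pos: [0.611, 0.1146, 0.0715]
ee_rot: [3.139, 0.001, -1.191]
wrist_force: [-1.1, -0.5, 0.6]
width: 0.057
```

```bash
for i in 1 2 3 4 5 6; do python3 go.py .6117 .1147 .074;python3 -c "
from h import *
snap('wrist');snap('wrist')";done
```

```text
t 4.95 tool [0.611  0.1146 0.0715] delta mm [ 0.2 -0.7 -2.5] rows 1 each [ 0.2 -0.7 -2.5] rot [0.14 0.05 0.05] q [0.09 0.31 1.38 0.   1.46 1.29] w 0.057 F [-1.1 -0.5  0.6]
t 5.05 tool [0.6111 0.1143 0.0721] delta mm [-0.1 -0.7 -1.9] rows 1 each [-0.1 -0.7 -1.9] rot [0.13 0.04 0.02] q [ 0.09  0.31  1.38 -0.    1.46  1.29] w 0.0498 F [0.8 0.4 0.4]
t 5.15 tool [0.6122 0.1145 0.0739] delta mm [-0.3  0.4 -0.1] rows 1 each [-0.3  0.4 -0.1] rot [-0.05 -0.    0.02] q [0.09 0.3  1.38 0.   1.46 1.29] w 0.0416 F [ 0.9 -0.3 -0. ]
t 5.25 tool [0.6125 0.1146 0.0745] delta mm [-0.4  0.7  0.5] rows 1 each [-0.4  0.7  0.5] rot [-0.11 -0.02  0.03] q [0.09 0.3  1.38 0.   1.46 1.29] w 0.0339 F [-0.  -0.1  0.3]
t 5.35 tool [0.6123 0.1151 0.0745] delta mm [0.1 0.7 0.5] rows 1 each [0.1 0.7 0.5] rot [-0.11  0.03  0.04] q [0.09 0.3  1.38 0.   1.46 1.29] w 0.0273 F [-0.1  0.9  0.8]
t 5.45 tool [0.6123 0.1151 0.0745] delta mm [0.1 0.7 0.5] rows 1 each [0.1 0.7 0.5] rot [-0.12  0.02  0.05] q [0.09 0.3  1.38 0.   1.46 1.29] w 0.0274 F [-1.6  0.3  2.1]
```

Call:
jog_arm([
  {"x": 0,"y": 0,"z": -0.006,"rx": 0,"ry": 0,"rz": 0},
  {"x": 0,"y": 0,"z": -0.012,"rx": 0,"ry": 0,"rz": 0},
  {"x": 0,"y": 0,"z": -0.016,"rx": 0,"ry": 0,"rz": 0},
  {"x": 0,"y": 0,"z": -0.012,"rx": 0,"ry": 0,"rz": 0},
  {"x": 0,"y": 0,"z": -0.003,"rx": 0,"ry": 0,"rz": 0},
])

```text
time: 5.97
tool_pos: [0.6096, 0.1136, 0.1228]
ee_rot: [3.134, 0.0, -1.192]
wrist_force: [0.3, -0.3, -1.8]
width: 0.0274
```

```bash
python3 go.py .42 .3206 .1
```

```text
t 5.9667 tool [0.6096 0.1136 0.1228] delta mm [-262.5   99.3   23.6] rows 8 each [-32.8  12.4   3. ] rot [0.43 0.02 0.03] q [ 0.09  0.28  1.32 -0.    1.56  1.29] w 0.0274 F [ 0.3 -0.3 -1.8]
```

Call:
jog_arm([
  {"x": -0.012,"y": 0.005,"z": 0,"rx": 0.2,"ry": 0,"rz": 0},
  {"x": -0.024,"y": 0.009,"z": 0,"rx": 0.2,"ry": 0,"rz": 0},
  {"x": -0.03,"y": 0.011,"z": 0,"rx": 0,"ry": 0,"rz": 0},
  {"x": -0.03,"y": 0.011,"z": 0,"rx": 0,"ry": 0,"rz": 0},
  {"x": -0.03,"y": 0.011,"z": 0,"rx": 0,"ry": 0,"rz": 0},
  {"x": -0.03,"y": 0.011,"z": 0,"rx": 0,"ry": 0,"rz": 0},
  {"x": -0.03,"y": 0.011,"z": 0,"rx": 0,"ry": 0,"rz": 0},
  {"x": -0.03,"y": 0.011,"z": 0,"rx": 0,"ry": 0,"rz": 0},
  {"x": -0.02,"y": 0.008,"z": 0,"rx": 0,"ry": 0,"rz": 0},
  {"x": -0.01,"y": 0.004,"z": 0,"rx": 0,"ry": 0,"rz": 0},
])

```text
time: 6.8
tool_pos: [0.4193, 0.3156, 0.1191]
ee_rot: [3.137, 0.001, -1.198]
wrist_force: [0.2, -0.1, -1.4]
width: 0.0273
```

```bash
cat > st.sh <<'E'
python3 -c "
from h import *
for i in range($1): snap('wrist')"
shift; python3 go.py $@
E
python3 go.py .42 .3206 .05; bash st.sh 3 .42 .3206 .05
```

```text
t 6.8 tool [0.4193 0.3156 0.1191] delta mm [-4.3 -2.8 69.1] rows 2 each [-2.1 -1.4 34.5] rot [ 0.28  0.09 -0.36] q [0.54 0.07 1.56 0.   1.51 1.73] w 0.0273 F [ 0.2 -0.1 -1.4]
t 6.95 tool [0.4213 0.3141 0.1193] delta mm [-6.5 -1.4 69.2] rows 2 each [-3.2 -0.7 34.6] rot [ 0.22 -0.01 -0.39] q [0.53 0.07 1.56 0.   1.51 1.73] w 0.0273 F [ 0.4 -0.4 -2.4]
```

Call:
jog_arm([
  {"x": -0.004,"y": -0.0005,"z": 0.015,"rx": 0.2,"ry": 0,"rz": -0.3},
  {"x": -0.002,"y": -0.0005,"z": 0.025,"rx": 0,"ry": 0,"rz": 0},
  {"x": 0,"y": 0,"z": 0.02,"rx": 0,"ry": 0,"rz": 0},
  {"x": 0,"y": 0,"z": 0.01,"rx": 0,"ry": 0,"rz": 0},
])

```text
time: 7.28
tool_pos: [0.4244, 0.3197, 0.0513]
ee_rot: [-3.131, -0.001, -1.196]
wrist_force: [0.5, -0.6, -3.7]
width: 0.0275
```

```bash
bash st.sh 3 .42 .3206 .0225
```

```text
t 7.4333 tool [0.4248 0.3201 0.0528] delta mm [-2.2  4.6 30.2] rows 1 each [-2.2  4.6 30.2] rot [-0.67 -0.04 -0.23] q [ 0.54  0.12  1.64 -0.    1.37  1.74] w 0.0273 F [ 0.1 -0.8 -2.1]
```

Call:
jog_arm([
  {"x": -0.002,"y": 0.004,"z": 0.012,"rx": -0.6,"ry": 0,"rz": -0.2},
  {"x": 0,"y": 0.001,"z": 0.008,"rx": -0.1,"ry": 0,"rz": 0},
])

```text
time: 7.6
tool_pos: [0.4227, 0.3213, 0.036]
ee_rot: [-3.135, 0.001, -1.194]
wrist_force: [-1.0, -0.7, -3.3]
width: 0.0273
```

```bash
bash st.sh 3 .42 .3206 .0225
```

```text
t 7.75 tool [0.4227 0.3212 0.0361] delta mm [-0.4  2.8 13.5] rows 1 each [-0.4  2.8 13.5] rot [-0.4   0.02 -0.09] q [ 0.54  0.14  1.66 -0.    1.34  1.74] w 0.0278 F [ 0.1  0.5 -2.5]
```

Call:
jog_arm([
  {"x": 0,"y": 0.002,"z": 0.008,"rx": -0.4,"ry": 0,"rz": 0},
  {"x": 0,"y": 0.001,"z": 0.004,"rx": -0.1,"ry": 0,"rz": 0},
])

```text
time: 7.92
tool_pos: [0.4214, 0.321, 0.0254]
ee_rot: [-3.14, 0.001, -1.194]
wrist_force: [-0.5, -0.3, -2.8]
width: 0.0278
```

```bash
bash st.sh 2 .42 .3206 .0225
```

```text
t 8.0167 tool [0.4212 0.321  0.0254] delta mm [-0.1  1.3  2.9] rows 1 each [-0.1  1.3  2.9] rot [-0.1   0.06 -0.08] q [0.54 0.15 1.67 0.   1.32 1.74] w 0.0277 F [-0.1 -0.3 -2.7]
```

Call:
jog_arm([
  {"x": 0,"y": 0.001,"z": 0.0035,"rx": -0.1,"ry": 0,"rz": 0},
])

```text
time: 8.1
tool_pos: [0.421, 0.321, 0.0226]
ee_rot: [-3.14, 0.001, -1.193]
wrist_force: [0.6, 0.1, -2.4]
width: 0.0275
```

```bash
bash st.sh 2 .42 .3206 .0225
```

```text
t 8.2 tool [0.4204 0.3207 0.0219] delta mm [-0.1  0.4 -0.6] rows 1 each [-0.1  0.4 -0.6] rot [-0.03  0.06 -0.08] q [0.54 0.15 1.68 0.   1.31 1.74] w 0.0273 F [ 0.6 -0.  -1.4]
```

Call:
jog_arm([
  {"x": 0,"y": 0.0005,"z": 0.002,"rx": 0,"ry": 0,"rz": 0},
])

```text
time: 8.28
tool_pos: [0.4205, 0.3207, 0.0218]
ee_rot: [-3.14, 0.001, -1.193]
wrist_force: [-4.1, -2.9, 15.7]
width: 0.0278
```

```bash
bash st.sh 2 .42 .3206 .0225
```

```text
t 8.3833 tool [0.4204 0.3207 0.0218] delta mm [-0.   0.5 -0.7] rows 1 each [-0.   0.5 -0.7] rot [-0.11  0.06 -0.07] q [0.54 0.15 1.68 0.   1.31 1.74] w 0.0276 F [-2.4 -1.5  5.9]
```

Call:
jog_arm([
  {"x": 0,"y": 0,"z": 0,"rx": 0,"ry": 0,"rz": 0},
], claw=0.65)

```text
time: 8.47
tool_pos: [0.4208, 0.321, 0.0228]
ee_rot: [-3.138, 0.001, -1.193]
wrist_force: [-0.7, -1.1, 0.2]
width: 0.0312
```

```bash
bash st.sh 6 .42 .3206 .1;bash st.sh 2 .42 .3206 .15
```

```text
t 8.7667 tool [0.4204 0.3207 0.0218] delta mm [ -0.1   0.3 -78.2] rows 3 each [ -0.    0.1 -26.1] rot [-0.11  0.05 -0.07] q [0.54 0.15 1.68 0.   1.31 1.74] w 0.0543 F [-0.4 -0.  -1. ]
t 8.8667 tool [0.4204 0.3207 0.0216] delta mm [  -0.2    0.2 -128.4] rows 4 each [ -0.    0.  -32.1] rot [-0.09  0.05 -0.07] q [0.54 0.15 1.68 0.   1.31 1.74] w 0.0602 F [0.  0.3 0.1]
```

Released. Rise, then toward the slab for the large lap.

Call:
jog_arm([
  {"x": 0,"y": 0,"z": -0.02,"rx": 0,"ry": 0,"rz": 0},
  {"x": 0,"y": 0,"z": -0.03,"rx": 0,"ry": 0,"rz": 0},
  {"x": 0,"y": 0,"z": -0.035,"rx": 0,"ry": 0,"rz": 0},
  {"x": 0,"y": 0,"z": -0.035,"rx": 0,"ry": 0,"rz": 0},
  {"x": 0,"y": 0,"z": -0.02,"rx": 0,"ry": 0,"rz": 0},
])

```text
time: 9.28
tool_pos: [0.4152, 0.3174, 0.1571]
ee_rot: [3.122, -0.003, -1.193]
wrist_force: [0.6, 1.4, 0.2]
width: 0.0613
```

```bash
python3 go.py .6407 -.130 .16
```

```text
t 9.2833 tool [0.4152 0.3174 0.1571] delta mm [499.  -44.8  -2.5] rows 14 each [35.6 -3.2 -0.2] rot [ 1.12 -0.15 -0.08] q [0.54 0.06 1.5  0.   1.61 1.74] w 0.0613 F [0.6 1.4 0.2]
```

Call:
jog_arm([
  {"x": 0.015,"y": -0.001,"z": 0,"rx": 0.8,"ry": 0,"rz": 0},
  {"x": 0.03,"y": -0.003,"z": 0,"rx": 0.3,"ry": 0,"rz": 0},
  {"x": 0.038,"y": -0.003,"z": 0,"rx": 0,"ry": 0,"rz": 0},
  {"x": 0.038,"y": -0.003,"z": 0,"rx": 0,"ry": 0,"rz": 0},
  {"x": 0.038,"y": -0.003,"z": 0,"rx": 0,"ry": 0,"rz": 0},
  {"x": 0.038,"y": -0.003,"z": 0,"rx": 0,"ry": 0,"rz": 0},
  {"x": 0.038,"y": -0.003,"z": 0,"rx": 0,"ry": 0,"rz": 0},
  {"x": 0.038,"y": -0.003,"z": 0,"rx": 0,"ry": 0,"rz": 0},
  {"x": 0.038,"y": -0.003,"z": 0,"rx": 0,"ry": 0,"rz": 0},
  {"x": 0.038,"y": -0.003,"z": 0,"rx": 0,"ry": 0,"rz": 0},
])

```text
time: 10.12
tool_pos: [0.5791, 0.001, 0.167]
ee_rot: [-3.121, 0.003, -1.177]
wrist_force: [0.5, 1.1, -0.1]
width: 0.061
```

```bash
python3 go.py .6407 -.130 .14
```

```text
t 10.1167 tool [0.5791 0.001  0.167 ] delta mm [144.7  -6.   26.8] rows 4 each [36.2 -1.5  6.7] rot [-1.2   0.16  0.87] q [-0.1   0.15  1.38  0.01  1.6   1.07] w 0.061 F [ 0.5  1.1 -0.1]
```

Call:
jog_arm([
  {"x": 0.036,"y": -0.002,"z": 0.005,"rx": -0.6,"ry": 0.1,"rz": 0.4},
  {"x": 0.036,"y": -0.002,"z": 0.005,"rx": -0.6,"ry": 0,"rz": 0.4},
  {"x": 0.032,"y": -0.002,"z": 0.005,"rx": -0.1,"ry": 0,"rz": 0},
  {"x": 0.016,"y": 0,"z": 0.004,"rx": 0,"ry": 0,"rz": 0},
])

```text
time: 10.45
tool_pos: [0.6333, -0.1184, 0.1473]
ee_rot: [3.141, -0.001, -1.197]
wrist_force: [-0.6, 0.5, -0.7]
width: 0.0611
```

```bash
bash st.sh 3 .6407 -.130 .12; python3 -c "
from ov import *
ov('wrist',[(.6407,-.130,.04,.06),(.6407,-.130,.072,.014)],'ow2.png',[(.648,-.1303,.03,-11.7,.075,.075)])"
```

```text
t 10.6 tool [ 0.6319 -0.1153  0.1471] delta mm [17.  -2.9 27.1] rows 1 each [17.  -2.9 27.1] rot [ 0.11  0.09 -0.2 ] q [-0.27  0.31  1.22  0.    1.61  0.93] w 0.0608 F [-0.3  0.8 -0.2]
```

View pics/ow2.png

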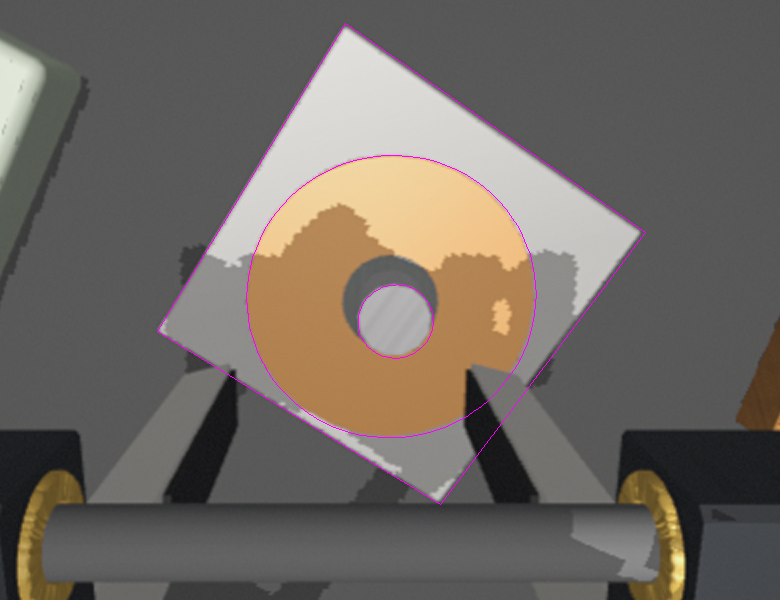

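Call:
jog_arm([
  {"x": 0.01,"y": -0.002,"z": 0.01,"rx": 0.1,"ry": 0,"rz": -0.2},
  {"x": 0.007,"y": -0.001,"z": 0.015,"rx": 0,"ry": 0,"rz": 0},
  {"x": 0,"y": 0,"z": 0.01,"rx": 0,"ry": 0,"rz": 0},
])

```text
time: 10.9
tool_pos: [0.6433, -0.1254, 0.1159]
ee_rot: [-3.133, -0.003, -1.184]
wrist_force: [-1.0, -0.1, 0.4]
width: 0.061
```

```bash
bash st.sh 3 .6407 -.130 .044
```

```text
t 11.05 tool [ 0.6421 -0.1245  0.1153] delta mm [ 4.5  3.8 71.3] rows 2 each [ 2.3  1.9 35.6] rot [-0.34 -0.03  0.47] q [-0.28  0.34  1.24  0.    1.55  0.9 ] w 0.0615 F [ 0.3 -0.6  0.6]
```

Call:
jog_arm([
  {"x": 0.003,"y": 0.002,"z": 0.015,"rx": -0.3,"ry": 0,"rz": 0.4},
  {"x": 0.001,"y": 0.001,"z": 0.02,"rx": -0.1,"ry": 0,"rz": 0},
  {"x": 0,"y": 0.001,"z": 0.015,"rx": -0.1,"ry": 0,"rz": 0},
])

```text
time: 11.3
tool_pos: [0.6435, -0.1298, 0.0687]
ee_rot: [-3.136, -0.008, -1.19]
wrist_force: [0.3, 0.9, 0.4]
width: 0.0612
```

```bash
bash st.sh 3 .6407 -.130 .044
```

```text
t 11.45 tool [ 0.6422 -0.1294  0.0678] delta mm [-0.1  1.7 23.8] rows 1 each [-0.1  1.7 23.8] rot [-0.15 -0.28  0.13] q [-0.28  0.37  1.3  -0.    1.46  0.91] w 0.0609 F [-0.  -0.4 -0.1]
```

Call:
jog_arm([
  {"x": 0,"y": 0.001,"z": 0.014,"rx": -0.2,"ry": -0.2,"rz": 0.1},
  {"x": 0,"y": 0.001,"z": 0.008,"rx": 0,"ry": 0,"rz": 0},
])

```text
time: 11.62
tool_pos: [0.643, -0.1307, 0.0486]
ee_rot: [-3.137, -0.006, -1.192]
wrist_force: [-1.2, 0.8, -0.9]
width: 0.0613
```

```bash
bash st.sh 3 .6407 -.130 .044
```

```text
t 11.7667 tool [ 0.643  -0.1308  0.0493] delta mm [-1.6  1.9  5.3] rows 1 each [-1.6  1.9  5.3] rot [-0.29 -0.34  0.03] q [-0.29  0.39  1.32 -0.    1.43  0.91] w 0.0612 F [ 0.3 -0.7 -0.6]
```

Call:
jog_arm([
  {"x": -0.0012,"y": 0.002,"z": 0.006,"rx": -0.3,"ry": -0.3,"rz": 0},
])

```text
time: 11.85
tool_pos: [0.6421, -0.1307, 0.0453]
ee_rot: [-3.139, -0.003, -1.191]
wrist_force: [0.4, -0.6, 0.7]
width: 0.0613
```

```bash
bash st.sh 3 .6407 -.130 .044
```

```text
t 12.0 tool [ 0.6405 -0.1304  0.043 ] delta mm [-0.3 -0.3 -1. ] rows 1 each [-0.3 -0.3 -1. ] rot [ 0.04 -0.01  0.03] q [-0.29  0.39  1.33 -0.    1.42  0.9 ] w 0.061 F [0.3 0.2 0.1]
```

Call:
jog_arm([
  {"x": 0,"y": 0.0003,"z": 0.0006,"rx": 0,"ry": 0,"rz": 0},
], claw=0)

```text
time: 12.08
tool_pos: [0.6405, -0.1306, 0.0427]
ee_rot: [3.142, -0.001, -1.192]
wrist_force: [0.9, -0.3, 0.0]
width: 0.0573
```

```bash
bash st.sh 8 .6407 -.130 .044; bash st.sh 3 .6407 -.130 .044
```

```text
t 12.4833 tool [ 0.64   -0.1298  0.0425] delta mm [ 0.4 -0.6 -1.5] rows 1 each [ 0.4 -0.6 -1.5] rot [0.04 0.07 0.03] q [-0.29  0.39  1.33  0.    1.42  0.9 ] w 0.0273 F [0.4 1.4 1.1]
t 12.6333 tool [ 0.64   -0.1298  0.0425] delta mm [ 0.4 -0.5 -1.5] rows 1 each [ 0.4 -0.5 -1.5] rot [0.04 0.05 0.04] q [-0.29  0.39  1.33  0.    1.42  0.9 ] w 0.0275 F [-1.2  2.7  1.1]
```

Call:
jog_arm([
  {"x": 0,"y": 0,"z": -0.006,"rx": 0,"ry": 0,"rz": 0},
  {"x": 0,"y": 0,"z": -0.012,"rx": 0,"ry": 0,"rz": 0},
  {"x": 0,"y": 0,"z": -0.018,"rx": 0.1,"ry": 0,"rz": 0},
  {"x": 0,"y": 0,"z": -0.02,"rx": 0.1,"ry": 0,"rz": 0},
  {"x": 0,"y": 0,"z": -0.02,"rx": 0.1,"ry": 0,"rz": 0},
  {"x": 0,"y": 0,"z": -0.008,"rx": 0,"ry": 0,"rz": 0},
])

```text
time: 13.13
tool_pos: [0.6323, -0.1296, 0.1163]
ee_rot: [3.123, 0.015, -1.192]
wrist_force: [0.5, -0.1, -6.5]
width: 0.0277
```

```bash
bash st.sh 2 .606 .1175 .13
```

```text
t 13.2333 tool [ 0.6325 -0.1295  0.1156] delta mm [-239.5  -66.5  -12.2] rows 7 each [-34.2  -9.5  -1.7] rot [1.06 0.82 0.01] q [-0.29  0.35  1.24 -0.    1.58  0.9 ] w 0.0273 F [ 0.4 -0.6 -6.5]
```

Call:
jog_arm([
  {"x": -0.01,"y": -0.003,"z": -0.002,"rx": 0.5,"ry": 0.4,"rz": 0},
  {"x": -0.022,"y": -0.006,"z": -0.003,"rx": 0.4,"ry": 0.3,"rz": 0},
  {"x": -0.028,"y": -0.008,"z": -0.003,"rx": 0.1,"ry": 0.1,"rz": 0},
  {"x": -0.03,"y": -0.009,"z": -0.003,"rx": 0,"ry": 0,"rz": 0},
  {"x": -0.03,"y": -0.009,"z": -0.003,"rx": 0,"ry": 0,"rz": 0},
  {"x": -0.03,"y": -0.009,"z": -0.003,"rx": 0,"ry": 0,"rz": 0},
  {"x": -0.026,"y": -0.008,"z": -0.001,"rx": 0,"ry": 0,"rz": 0},
  {"x": -0.016,"y": -0.005,"z": -0.001,"rx": 0,"ry": 0,"rz": 0},
])

```text
time: 13.9
tool_pos: [0.605, 0.0774, 0.1191]
ee_rot: [3.12, 0.011, -1.202]
wrist_force: [-0.4, 0.1, -6.8]
width: 0.0273
```

```bash
bash st.sh 2 .606 .1175 .11
```

```text
t 14.0 tool [0.6049 0.0782 0.119 ] delta mm [-36.1 -15.6   9. ] rows 2 each [-18.   -7.8   4.5] rot [ 1.24  0.65 -0.39] q [0.03 0.27 1.33 0.   1.56 1.23] w 0.0276 F [ 0.1 -0.4 -6.9]
```

Call:
jog_arm([
  {"x": -0.016,"y": -0.007,"z": 0,"rx": 0.8,"ry": 0.4,"rz": -0.3},
  {"x": -0.014,"y": -0.006,"z": 0.001,"rx": 0.5,"ry": 0.3,"rz": -0.1},
  {"x": -0.005,"y": -0.002,"z": 0.002,"rx": 0.2,"ry": 0.1,"rz": 0},
])

```text
time: 14.25
tool_pos: [0.6034, 0.1168, 0.1116]
ee_rot: [3.141, -0.004, -1.192]
wrist_force: [0.2, 0.4, -7.2]
width: 0.0275
```

```bash
bash st.sh 3 .606 .1175 .0725
```

```text
t 14.4 tool [0.6034 0.1146 0.1114] delta mm [-1.9 -3.6 38.9] rows 2 each [-1.  -1.8 19.5] rot [ 0.18 -0.31 -0.05] q [ 0.1   0.27  1.35 -0.01  1.53  1.29] w 0.0277 F [-0.4  0.5 -5.8]
```

Call:
jog_arm([
  {"x": -0.0015,"y": -0.003,"z": 0.012,"rx": 0.1,"ry": -0.2,"rz": 0},
  {"x": 0,"y": 0,"z": 0.012,"rx": 0,"ry": 0,"rz": 0},
])

```text
time: 14.57
tool_pos: [0.6082, 0.1153, 0.0893]
ee_rot: [-3.137, -0.005, -1.195]
wrist_force: [-0.4, 0.4, -6.7]
width: 0.0274
```

```bash
bash st.sh 3 .6055 .1173 .0725
```

```text
t 14.7167 tool [0.6063 0.1149 0.0875] delta mm [-2.5 -0.2 15. ] rows 1 each [-2.5 -0.2 15. ] rot [ 0.04 -0.21 -0.17] q [ 0.1   0.28  1.38 -0.    1.48  1.29] w 0.0272 F [-0.1 -0.8 -6.8]
```

Call:
jog_arm([
  {"x": -0.002,"y": 0,"z": 0.01,"rx": 0,"ry": -0.2,"rz": -0.1},
])

```text
time: 14.8
tool_pos: [0.6078, 0.1163, 0.0799]
ee_rot: [-3.137, -0.002, -1.194]
wrist_force: [1.0, 0.6, -5.7]
width: 0.0276
```

```bash
bash st.sh 3 .6055 .1173 .0725
```

```text
t 14.95 tool [0.6044 0.1164 0.0758] delta mm [-0.4 -1.4  3.3] rows 1 each [-0.4 -1.4  3.3] rot [ 0.24  0.05 -0.09] q [ 0.1   0.29  1.39 -0.    1.46  1.29] w 0.0275 F [-0.7 -0.7 -7.3]
```

Call:
jog_arm([
  {"x": -0.0004,"y": -0.0014,"z": 0.0025,"rx": 0.2,"ry": 0.1,"rz": -0.1},
])

```text
time: 15.03
tool_pos: [0.6062, 0.1171, 0.074]
ee_rot: [-3.141, -0.002, -1.192]
wrist_force: [-0.2, -0.2, -6.6]
width: 0.0277
```

```bash
bash st.sh 3 .6055 .1173 .0725
```

```text
t 15.1833 tool [0.6054 0.1174 0.0732] delta mm [ 0.1 -0.   0.7] rows 1 each [ 0.1 -0.   0.7] rot [ 0.05 -0.05  0.02] q [ 0.1   0.29  1.4  -0.    1.45  1.29] w 0.0273 F [-1.  -0.7 -6.9]
```

Well centred and level, about 0.7 mm above the platen. Check before lowering.

Call:
jog_arm([
  {"x": 0,"y": 0,"z": 0.0012,"rx": 0,"ry": 0,"rz": 0},
])

```text
time: 15.27
tool_pos: [0.6059, 0.1174, 0.0726]
ee_rot: [-3.141, -0.001, -1.192]
wrist_force: [1.7, -1.4, -2.5]
width: 0.0276
```

```bash
bash st.sh 2 .6055 .1173 .0725; python3 -c "
from ov import *
ov('scene',[(.606,.1175,.06,.07),(.606,.1175,.07,.06)],'os1.png')"
```

```text
t 15.3667 tool [0.6059 0.1174 0.0726] delta mm [0.  0.4 0.1] rows 1 each [0.  0.4 0.1] rot [-0.02 -0.07  0.02] q [ 0.1   0.29  1.4  -0.    1.45  1.29] w 0.0278 F [-0.2  0.2 -6.7]
```

View pics/os1.png

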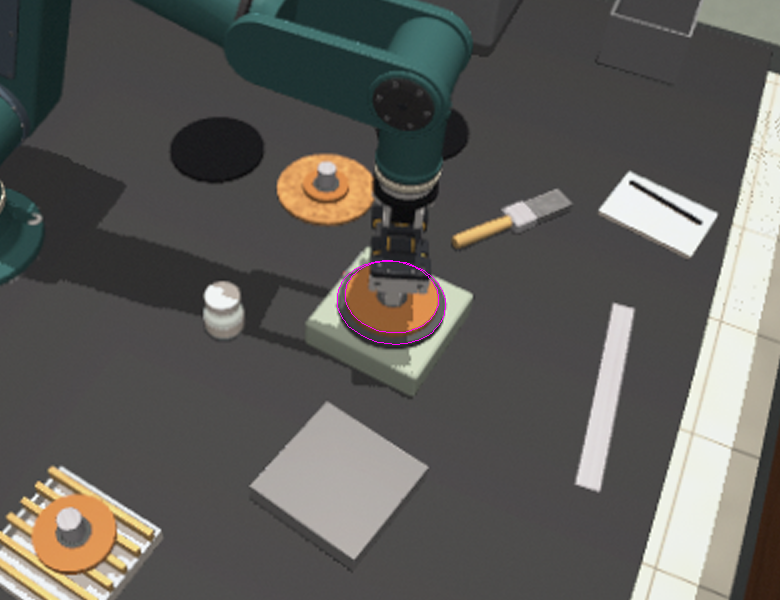

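Call:
jog_arm([
  {"x": 0,"y": 0,"z": 0.0012,"rx": 0,"ry": 0,"rz": 0},
])

```text
time: 15.5
tool_pos: [0.606, 0.1174, 0.0725]
ee_rot: [-3.141, -0.001, -1.192]
wrist_force: [-2.9, -0.9, -1.3]
width: 0.0272
```

```bash
bash st.sh 2 .6055 .1173 .0725
```

```text
t 15.6 tool [0.606  0.1174 0.0725] delta mm [-0.1  0.5  0. ] rows 1 each [-0.1  0.5  0. ] rot [-0.07 -0.08  0.02] q [ 0.1   0.29  1.4  -0.    1.45  1.29] w 0.0275 F [-2.2 -0.2 -2.3]
```

Call:
jog_arm([
  {"x": 0,"y": 0.0003,"z": 0.0016,"rx": 0,"ry": 0,"rz": 0},
])

```text
time: 15.68
tool_pos: [0.606, 0.1174, 0.0725]
ee_rot: [-3.139, -0.001, -1.192]
wrist_force: [-2.9, -0.7, 3.1]
width: 0.0273
```

```bash
bash st.sh 2 .6055 .1173 .0725
```

```text
t 15.7833 tool [0.606  0.1175 0.0725] delta mm [-0.   0.6 -0. ] rows 1 each [-0.   0.6 -0. ] rot [-0.15 -0.09  0.03] q [ 0.1   0.29  1.4  -0.    1.45  1.29] w 0.0274 F [-3.6 -0.8  1.6]
```

Call:
jog_arm([
  {"x": 0,"y": 0,"z": 0.001,"rx": 0,"ry": 0,"rz": 0},
], claw=0.65)

```text
time: 15.87
tool_pos: [0.6072, 0.1176, 0.0727]
ee_rot: [-3.136, -0.002, -1.192]
wrist_force: [1.8, 0.3, 1.0]
width: 0.0312
```

```bash
bash st.sh 8 .4198 -.336 .16
```

```text
t 16.2667 tool [0.6062 0.1175 0.0715] delta mm [352.4 340.8 -89. ] rows 14 each [25.2 24.3 -6.4] rot [-0.17 -0.09  0.02] q [ 0.1   0.29  1.4  -0.    1.45  1.29] w 0.0601 F [0.3 0.  0.4]
```

Call:
jog_arm([
  {"x": 0,"y": 0,"z": -0.02,"rx": 0,"ry": 0,"rz": 0},
  {"x": 0,"y": 0,"z": -0.03,"rx": 0,"ry": 0,"rz": 0},
  {"x": 0,"y": 0,"z": -0.035,"rx": 0.1,"ry": 0,"rz": 0},
  {"x": 0.015,"y": 0.015,"z": -0.02,"rx": 0.1,"ry": 0,"rz": 0},
  {"x": 0.025,"y": 0.024,"z": 0,"rx": 0.1,"ry": 0,"rz": 0},
  {"x": 0.027,"y": 0.027,"z": 0,"rx": 0.1,"ry": 0,"rz": 0},
  {"x": 0.027,"y": 0.027,"z": 0,"rx": 0.1,"ry": 0,"rz": 0},
  {"x": 0.027,"y": 0.027,"z": 0,"rx": 0.1,"ry": 0,"rz": 0},
  {"x": 0.027,"y": 0.027,"z": 0,"rx": 0.1,"ry": 0,"rz": 0},
  {"x": 0.027,"y": 0.027,"z": 0,"rx": 0.1,"ry": 0,"rz": 0},
  {"x": 0.027,"y": 0.027,"z": 0,"rx": 0.1,"ry": 0,"rz": 0},
])

```text
time: 17.18
tool_pos: [0.4943, -0.148, 0.1784]
ee_rot: [-3.119, -0.005, -1.176]
wrist_force: [0.1, 0.3, -0.7]
width: 0.0608
```

```bash
python3 go.py .4198 -.336 .16
```

```text
t 17.1833 tool [ 0.4943 -0.148   0.1784] delta mm [144.8 141.5  15.9] rows 6 each [24.1 23.6  2.6] rot [-1.29 -0.25  0.94] q [-0.41  0.    1.51  0.01  1.61  0.77] w 0.0608 F [ 0.1  0.3 -0.7]
```

Call:
jog_arm([
  {"x": 0.027,"y": 0.027,"z": 0.002,"rx": -0.6,"ry": -0.1,"rz": 0.5},
  {"x": 0.027,"y": 0.027,"z": 0.003,"rx": -0.5,"ry": -0.1,"rz": 0.4},
  {"x": 0.027,"y": 0.027,"z": 0.003,"rx": -0.2,"ry": 0,"rz": 0},
  {"x": 0.027,"y": 0.026,"z": 0.003,"rx": 0,"ry": 0,"rz": 0},
  {"x": 0.018,"y": 0.018,"z": 0.003,"rx": 0,"ry": 0,"rz": 0},
  {"x": 0.008,"y": 0.008,"z": 0.003,"rx": 0,"ry": 0,"rz": 0},
])

```text
time: 17.68
tool_pos: [0.4143, -0.3352, 0.1623]
ee_rot: [-3.141, -0.008, -1.198]
wrist_force: [-1.1, 0.5, 0.4]
width: 0.0609
```

```bash
bash st.sh 4 .4198 -.336 .12; python3 -c "
from ov import *
ov('wrist',[(.4198,-.336,.05,.047),(.4198,-.336,.082,.014)],'ow3.png',[(.414,-.346,.04,-6,.075,.064),(.414,-.346,.04,-6,.075,.004)])"
```

```text
t 17.8833 tool [ 0.4162 -0.3315  0.1623] delta mm [ 5.3 -1.6 42.4] rows 2 each [ 2.6 -0.8 21.2] rot [-0.14 -0.35 -0.15] q [-0.78  0.05  1.49 -0.    1.59  0.42] w 0.061 F [0.5 0.3 0.5]
```

View pics/ow3.png

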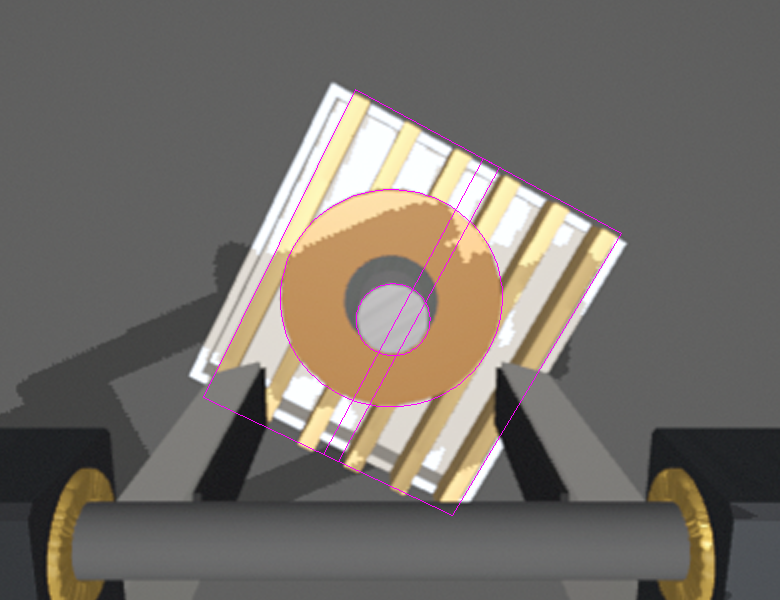

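Call:
jog_arm([
  {"x": 0.004,"y": -0.001,"z": 0.015,"rx": -0.1,"ry": -0.3,"rz": -0.1},
  {"x": 0.001,"y": 0,"z": 0.025,"rx": 0,"ry": 0,"rz": 0},
  {"x": 0,"y": 0,"z": 0.02,"rx": 0,"ry": 0,"rz": 0},
])

```text
time: 18.18
tool_pos: [0.4255, -0.3355, 0.1067]
ee_rot: [-3.134, -0.014, -1.185]
wrist_force: [-0.7, -0.3, -0.1]
width: 0.061
```

```bash
bash st.sh 3 .4198 -.336 .053
```

```text
t 18.3333 tool [ 0.424  -0.3344  0.1056] delta mm [-0.5  4.8 52.6] rows 2 each [-0.3  2.4 26.3] rot [-0.3  -0.51  0.38] q [-0.77  0.1   1.56  0.    1.47  0.41] w 0.0611 F [-0.2  0.   0.4]
```

Call:
jog_arm([
  {"x": -0.001,"y": 0.004,"z": 0.015,"rx": -0.3,"ry": -0.5,"rz": 0.3},
  {"x": 0,"y": 0.001,"z": 0.018,"rx": -0.1,"ry": -0.1,"rz": 0},
])

```text
time: 18.5
tool_pos: [0.4228, -0.3373, 0.0771]
ee_rot: [-3.139, -0.008, -1.188]
wrist_force: [0.6, -0.2, 0.2]
width: 0.0611
```

```bash
bash st.sh 3 .4198 -.336 .053
```

```text
t 18.65 tool [ 0.4215 -0.3361  0.0754] delta mm [-0.9  1.6 22.4] rows 1 each [-0.9  1.6 22.4] rot [-0.05 -0.21  0.18] q [-0.78  0.12  1.59 -0.    1.42  0.41] w 0.0616 F [-1.   0.3  0.4]
```

Call:
jog_arm([
  {"x": -0.001,"y": 0.001,"z": 0.012,"rx": 0,"ry": -0.2,"rz": 0.2},
  {"x": 0,"y": 0.001,"z": 0.009,"rx": 0,"ry": 0,"rz": 0},
])

```text
time: 18.82
tool_pos: [0.4215, -0.3379, 0.0573]
ee_rot: [-3.138, -0.007, -1.192]
wrist_force: [-0.7, 0.1, -0.8]
width: 0.061
```

```bash
bash st.sh 3 .4198 -.336 .053
```

```text
t 18.9667 tool [ 0.4211 -0.3376  0.057 ] delta mm [-2.   0.6  4. ] rows 1 each [-2.   0.6  4. ] rot [-0.19 -0.32 -0.02] q [-0.78  0.14  1.62  0.    1.38  0.41] w 0.0609 F [0.7 0.  0.1]
```

Call:
jog_arm([
  {"x": -0.0015,"y": 0.0006,"z": 0.004,"rx": -0.2,"ry": -0.3,"rz": 0},
])

```text
time: 19.05
tool_pos: [0.4206, -0.3371, 0.0541]
ee_rot: [-3.141, -0.003, -1.193]
wrist_force: [0.1, 0.3, 0.8]
width: 0.0609
```

```bash
bash st.sh 3 .4198 -.336 .053
```

```text
t 19.2 tool [ 0.4199 -0.3364  0.0529] delta mm [-0.4 -0.  -0.1] rows 1 each [-0.4 -0.  -0.1] rot [ 0.01 -0.   -0.02] q [-0.78  0.14  1.62 -0.    1.38  0.41] w 0.061 F [ 0.5 -1.3  0.2]
```

Call:
jog_arm([
  {"x": -0.0004,"y": 0.0003,"z": 0.0008,"rx": 0,"ry": 0,"rz": 0},
], claw=0)

```text
time: 19.28
tool_pos: [0.4198, -0.3363, 0.0525]
ee_rot: [-3.142, -0.001, -1.192]
wrist_force: [0.1, 0.0, 0.2]
width: 0.0572
```

```bash
bash st.sh 8 .4198 -.336 .053; bash st.sh 3 .4198 -.336 .053
```

```text
t 19.6833 tool [ 0.4195 -0.336   0.0522] delta mm [ 0.1 -0.3 -0.8] rows 1 each [ 0.1 -0.3 -0.8] rot [ 0.01  0.01 -0.02] q [-0.78  0.14  1.62 -0.    1.38  0.41] w 0.0277 F [-0.4  0.7  0.3]
t 19.8333 tool [ 0.4195 -0.336   0.0522] delta mm [ 0.2 -0.3 -0.8] rows 1 each [ 0.2 -0.3 -0.8] rot [ 0.01  0.01 -0.02] q [-0.78  0.14  1.62 -0.    1.38  0.41] w 0.0275 F [-0.1  1.2 -0.3]
```

Call:
jog_arm([
  {"x": 0,"y": 0,"z": -0.006,"rx": 0,"ry": 0,"rz": 0},
  {"x": 0,"y": 0,"z": -0.012,"rx": 0.1,"ry": 0.1,"rz": 0},
  {"x": 0,"y": 0,"z": -0.018,"rx": 0.2,"ry": 0.1,"rz": 0},
  {"x": 0,"y": 0,"z": -0.02,"rx": 0.2,"ry": 0.1,"rz": 0},
  {"x": 0,"y": 0,"z": -0.02,"rx": 0.2,"ry": 0.1,"rz": 0},
  {"x": 0,"y": 0,"z": -0.008,"rx": 0.2,"ry": 0.1,"rz": 0},
])

```text
time: 20.33
tool_pos: [0.4152, -0.3323, 0.1337]
ee_rot: [-3.133, 0.006, -1.192]
wrist_force: [-0.1, 0.5, -3.6]
width: 0.0272
```

```bash
bash st.sh 2 .6477 -.1303 .13
```

```text
t 20.4333 tool [ 0.4152 -0.3323  0.1329] delta mm [-101.8 -290.7    6.1] rows 9 each [-11.3 -32.3   0.7] rot [-0.52  0.35 -0.02] q [-0.79  0.07  1.53  0.01  1.54  0.4 ] w 0.0274 F [ 0.3  0.5 -3.3]
```

Call:
jog_arm([
  {"x": -0.004,"y": -0.01,"z": 0,"rx": -0.3,"ry": 0.2,"rz": 0},
  {"x": -0.008,"y": -0.022,"z": 0,"rx": -0.2,"ry": 0.1,"rz": 0},
  {"x": -0.01,"y": -0.03,"z": 0,"rx": 0,"ry": 0,"rz": 0},
  {"x": -0.011,"y": -0.03,"z": 0,"rx": 0,"ry": 0,"rz": 0},
  {"x": -0.011,"y": -0.03,"z": 0,"rx": 0,"ry": 0,"rz": 0},
  {"x": -0.011,"y": -0.03,"z": 0,"rx": 0,"ry": 0,"rz": 0},
  {"x": -0.011,"y": -0.03,"z": 0,"rx": 0,"ry": 0,"rz": 0},
  {"x": -0.011,"y": -0.03,"z": 0,"rx": 0,"ry": 0,"rz": 0},
  {"x": -0.009,"y": -0.025,"z": 0,"rx": 0,"ry": 0,"rz": 0},
  {"x": -0.006,"y": -0.016,"z": 0,"rx": 0,"ry": 0,"rz": 0},
])

```text
time: 21.27
tool_pos: [0.6189, -0.1383, 0.1131]
ee_rot: [3.122, 0.021, -1.201]
wrist_force: [0.7, 0.1, -4.3]
width: 0.0273
```

```bash
bash st.sh 2 .6477 -.1303 .09
```

```text
t 21.3667 tool [ 0.6187 -0.1376  0.1123] delta mm [  4.3 -30.1  21.6] rows 1 each [  4.3 -30.1  21.6] rot [ 1.14  1.3  -0.34] q [-0.31  0.33  1.27  0.    1.57  0.89] w 0.0273 F [-1.  -0.4 -4.7]
```

Call:
jog_arm([
  {"x": 0.001,"y": -0.012,"z": 0.004,"rx": 0.6,"ry": 0.7,"rz": -0.2},
  {"x": 0,"y": -0.012,"z": 0.006,"rx": 0.4,"ry": 0.5,"rz": -0.1},
  {"x": 0,"y": -0.005,"z": 0.006,"rx": 0.1,"ry": 0.1,"rz": 0},
])

```text
time: 21.62
tool_pos: [0.6466, -0.1261, 0.0923]
ee_rot: [3.139, -0.0, -1.192]
wrist_force: [0.5, 0.4, -4.1]
width: 0.027
```

```bash
bash st.sh 3 .6477 -.1303 .0422
```

```text
t 21.7667 tool [ 0.6448 -0.1269  0.0917] delta mm [ 4.3 -1.8 49.5] rows 2 each [ 2.1 -0.9 24.7] rot [ 0.36  0.08 -0.03] q [-0.28  0.37  1.25 -0.    1.52  0.91] w 0.0276 F [ 0.7  0.  -3.8]
```

Call:
jog_arm([
  {"x": 0.003,"y": -0.001,"z": 0.015,"rx": 0.3,"ry": 0,"rz": 0},
  {"x": 0.001,"y": 0,"z": 0.015,"rx": 0,"ry": 0,"rz": 0},
])

```text
time: 21.93
tool_pos: [0.6493, -0.1322, 0.0659]
ee_rot: [-3.136, -0.004, -1.194]
wrist_force: [-1.0, -0.5, -5.4]
width: 0.0278
```

```bash
bash st.sh 3 .6477 -.1303 .0422
```

```text
t 22.0833 tool [ 0.648  -0.1316  0.0646] delta mm [-1.3 -0.1 22.4] rows 1 each [-1.3 -0.1 22.4] rot [-0.13 -0.08 -0.11] q [-0.29  0.39  1.28  0.    1.46  0.91] w 0.0274 F [-0.7 -0.1 -4. ]
```

Call:
jog_arm([
  {"x": -0.001,"y": 0,"z": 0.01,"rx": -0.1,"ry": -0.1,"rz": -0.1},
  {"x": 0,"y": 0,"z": 0.006,"rx": 0,"ry": 0,"rz": 0},
])

```text
time: 22.25
tool_pos: [0.6493, -0.1319, 0.0518]
ee_rot: [-3.136, -0.003, -1.193]
wrist_force: [-0.0, 0.3, -4.4]
width: 0.0277
```

```bash
bash st.sh 3 .6477 -.1303 .0422
```

```text
t 22.4 tool [ 0.6495 -0.1318  0.0521] delta mm [-2.1  1.2  9.9] rows 1 each [-2.1  1.2  9.9] rot [-0.31 -0.2  -0.06] q [-0.29  0.4   1.3   0.    1.44  0.91] w 0.0273 F [ 0.  -0.5 -4.1]
```

Call:
jog_arm([
  {"x": -0.002,"y": 0.001,"z": 0.008,"rx": -0.3,"ry": -0.2,"rz": 0},
])

```text
time: 22.48
tool_pos: [0.6496, -0.131, 0.0467]
ee_rot: [-3.137, -0.003, -1.193]
wrist_force: [0.3, 0.5, -2.4]
width: 0.0272
```

```bash
bash st.sh 3 .6477 -.1303 .0422
```

```text
t 22.6333 tool [ 0.6473 -0.1299  0.0432] delta mm [ 0.5 -0.3  1. ] rows 1 each [ 0.5 -0.3  1. ] rot [ 0.08  0.07 -0.05] q [-0.28  0.41  1.31  0.    1.43  0.91] w 0.0275 F [ 0.   0.1 -3.9]
```

Call:
jog_arm([
  {"x": 0.0004,"y": -0.0003,"z": 0.0015,"rx": 0.1,"ry": 0.1,"rz": 0},
])

```text
time: 22.72
tool_pos: [0.6481, -0.1302, 0.0422]
ee_rot: [-3.14, -0.001, -1.193]
wrist_force: [-3.5, 0.9, 10.3]
width: 0.0274
```

```bash
bash st.sh 3 .6477 -.1303 .0422
```

```text
t 22.8667 tool [ 0.6481 -0.1302  0.0423] delta mm [-0.1  0.4  0.1] rows 1 each [-0.1  0.4  0.1] rot [-0.08 -0.07 -0.05] q [-0.28  0.41  1.31 -0.    1.42  0.91] w 0.0276 F [ 0.8  0.3 -2.3]
```

Call:
jog_arm([
  {"x": 0,"y": 0.0003,"z": 0.0016,"rx": 0,"ry": 0,"rz": 0},
])

```text
time: 22.95
tool_pos: [0.6481, -0.1303, 0.0422]
ee_rot: [-3.139, -0.002, -1.193]
wrist_force: [-3.4, 1.6, 5.5]
width: 0.0276
```

```bash
bash st.sh 2 .6477 -.1303 .0422
```

```text
t 23.05 tool [ 0.6482 -0.1303  0.0422] delta mm [-0.1  0.4  0. ] rows 1 each [-0.1  0.4  0. ] rot [-0.15 -0.1  -0.04] q [-0.28  0.41  1.31  0.    1.42  0.91] w 0.0276 F [-2.6  1.1  3.5]
```

Call:
jog_arm([
  {"x": 0,"y": 0,"z": 0.001,"rx": 0,"ry": 0,"rz": 0},
], claw=0.65)

```text
time: 23.13
tool_pos: [0.6488, -0.1305, 0.0422]
ee_rot: [-3.137, -0.003, -1.193]
wrist_force: [0.5, -0.7, 1.3]
width: 0.0315
```

```bash
bash st.sh 8 .4206 .3208 .15
```

```text
t 23.5333 tool [ 0.6482 -0.1303  0.041 ] delta mm [-503.1   44.8 -109.9] rows 14 each [-35.9   3.2  -7.9] rot [-0.14 -0.1  -0.05] q [-0.28  0.41  1.31  0.    1.42  0.91] w 0.0603 F [-0.3  0.9  0.2]
```

Call:
jog_arm([
  {"x": 0,"y": 0,"z": -0.02,"rx": 0,"ry": 0,"rz": 0},
  {"x": 0,"y": 0,"z": -0.03,"rx": 0,"ry": 0,"rz": 0},
  {"x": 0,"y": 0,"z": -0.035,"rx": 0.1,"ry": 0,"rz": 0},
  {"x": 0,"y": 0,"z": -0.035,"rx": 0.1,"ry": 0,"rz": 0},
  {"x": 0,"y": 0,"z": -0.02,"rx": 0.1,"ry": 0,"rz": 0},
])

```text
time: 23.95
tool_pos: [0.643, -0.129, 0.1747]
ee_rot: [3.133, 0.011, -1.193]
wrist_force: [1.1, 1.3, 1.3]
width: 0.0614
```

```bash
python3 go.py .4206 .3208 .16; python3 -c "
from h import *
s=snap('top');c=snap('scene')
for nm,im in(('top',s),('scene',c)):
    p=proj(im,[[.414,-.346,.04]])[0].astype(int);r=36 if nm=='top' else 60
    print(nm,p-r);cv2.imwrite(f'pics/e_{nm}.png',cv2.cvtColor(cv2.resize(im['img'][p[1]-r:p[1]+r,p[0]-r:p[0]+r],(400,400),interpolation=cv2.INTER_CUBIC),cv2.COLOR_RGB2BGR))
cv2.imwrite('pics/e.png',np.hstack([cv2.imread(f'pics/e_{v}.png') for v in('top','scene')]))
"
```

```text
t 23.95 tool [ 0.643  -0.129   0.1747] delta mm [-499.9   40.6   20.6] rows 14 each [-35.7   2.9   1.5] rot [ 0.52  0.64 -0.05] q [-0.29  0.34  1.13  0.    1.68  0.91] w 0.0614 F [1.1 1.3 1.3]
top [371 186]
scene [116 272]
```

View pics/e.png

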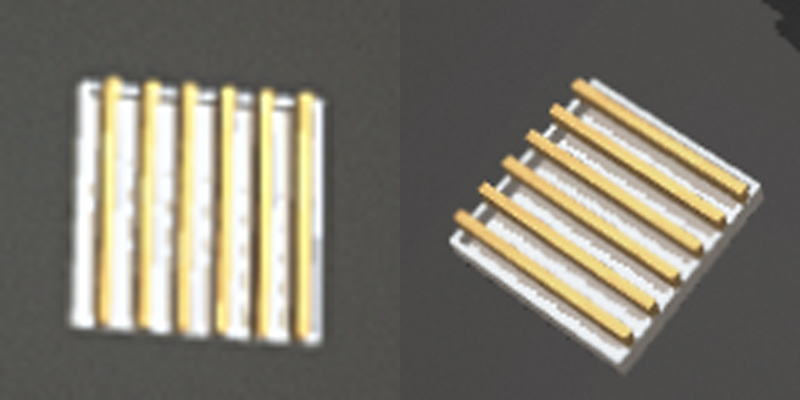

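```bash
python3 - <<'E'
from h import *
s=cams.snapshot('top');c=cams.snapshot('scene')
for yaw in(-5.5,-6,-6.5):
  t=np.radians(yaw);e=np.array([[np.cos(t),np.sin(t)],[-np.sin(t),np.cos(t)]])
  for nm,im in(('top',s),('scene',c)):
    hsv=cv2.cvtColor(im['img'],cv2.COLOR_RGB2HSV)
    m=(hsv[...,0]>8)&(hsv[...,0]<30)&(hsv[...,1]>75)&(hsv[...,2]>150)
    p=proj(im,[[.414+.1*np.cos(a),-.346+.1*np.sin(a),.04] for a in np.linspace(0,6.28,40)])
    roi=np.zeros(m.shape,np.uint8);cv2.fillPoly(roi,[p.astype(np.int32)],1)
    y,x=np.nonzero(m&(roi>0));P=(w(im,np.c_[x,y],.04)-[.414,-.346])@e.T
    print(yaw,nm,'x',np.percentile(P[:,0],[.5,99.5]).round(4),'y',np.percentile(P[:,1],[.5,99.5]).round(4),len(P))
    # slat profile peaks
    h,b=np.histogram(P[np.abs(P[:,0])<.055][:,1],bins=np.arange(-.08,.08,.002));
    if yaw==-6:print(h)
E
```

```text
-5.5 top x [-0.0751  0.0737] y [-0.0626  0.0648] 544
-5.5 scene x [-0.0762  0.072 ] y [-0.0638  0.0644] 1308
-6 top x [-0.0749  0.0736] y [-0.0631  0.0652] 544
[ 0  0  0  0  0  0  0  0 26  7 33  4 27  0  0  0  0  0  0  0 11  8 32  2
  0  0  0  0  0  0  0  0  5  8 31 11  5  0  0  0  0  0  0  0  0  9 27 14
 10  0  0  0  0  0  0  0  0 16 23 17 13  0  0  0  0  0  0  0  0 14 18 20
  9  0  0  0  0  0  0]
-6 scene x [-0.0761  0.0722] y [-0.0636  0.0642] 1308
[ 0  0  0  0  0  0  0  0 42 43 46 35  0  0  0  0  0  0  0  1 36 42 44 39
  1  0  0  0  0  0  0  1 40 45 38 34  0  0  0  0  0  0  0  0 40 41 41 32
  0  0  0  0  0  0  0  0 37 39 39 34  0  0  0  0  0  0  0  6 38 39 38 37
  9  0  0  0  0  0  0]
-6.5 top x [-0.0751  0.0733] y [-0.0637  0.0651] 544
-6.5 scene x [-0.076   0.0721] y [-0.0637  0.0643] 1308
```

Call:
jog_arm([
  {"x": -0.015,"y": 0.001,"z": 0,"rx": 0.4,"ry": 0.4,"rz": 0},
  {"x": -0.03,"y": 0.003,"z": 0,"rx": 0.1,"ry": 0.2,"rz": 0},
  {"x": -0.038,"y": 0.003,"z": 0,"rx": 0,"ry": 0,"rz": 0},
  {"x": -0.038,"y": 0.003,"z": 0,"rx": 0,"ry": 0,"rz": 0},
  {"x": -0.038,"y": 0.003,"z": 0,"rx": 0,"ry": 0,"rz": 0},
  {"x": -0.038,"y": 0.003,"z": 0,"rx": 0,"ry": 0,"rz": 0},
  {"x": -0.038,"y": 0.003,"z": 0,"rx": 0,"ry": 0,"rz": 0},
  {"x": -0.038,"y": 0.003,"z": 0,"rx": 0,"ry": 0,"rz": 0},
  {"x": -0.038,"y": 0.003,"z": 0,"rx": 0,"ry": 0,"rz": 0},
  {"x": -0.038,"y": 0.003,"z": 0,"rx": 0,"ry": 0,"rz": 0},
])

```text
time: 24.98
tool_pos: [0.4697, 0.1899, 0.1407]
ee_rot: [3.089, 0.02, -1.21]
wrist_force: [0.7, 0.5, -0.5]
width: 0.0613
```

```bash
python3 go.py .4206 .3208 .16
```

```text
t 24.9833 tool [0.4697 0.1899 0.1407] delta mm [-140.1    0.6  -16.5] rows 4 each [-35.    0.1  -4.1] rot [ 3.02  1.16 -0.98] q [0.26 0.05 1.54 0.01 1.61 1.47] w 0.0613 F [ 0.7  0.5 -0.5]
```

Call:
jog_arm([
  {"x": -0.034,"y": 0,"z": -0.004,"rx": 1.4,"ry": 0.5,"rz": -0.5},
  {"x": -0.034,"y": 0,"z": -0.004,"rx": 1.2,"ry": 0.5,"rz": -0.4},
  {"x": -0.034,"y": 0,"z": -0.004,"rx": 0.5,"ry": 0.2,"rz": -0.1},
  {"x": -0.02,"y": 0,"z": -0.002,"rx": 0.2,"ry": 0,"rz": 0},
  {"x": -0.007,"y": 0,"z": 0,"rx": 0,"ry": 0,"rz": 0},
])

```text
time: 25.4
tool_pos: [0.4086, 0.3166, 0.1403]
ee_rot: [3.121, -0.0, -1.184]
wrist_force: [0.9, -0.2, 0.5]
width: 0.061
```

```bash
bash st.sh 4 .4206 .3208 .12; python3 -c "
from ov import *
ov('wrist',[(.4206,.3208,.018,.035),(.4206,.3208,.05,.014),(.4206,.3208,.008,.075)],'ow4.png')"
```

```text
t 25.6 tool [0.4114 0.3135 0.1411] delta mm [ -3.4 -11.7  20.9] rows 1 each [ -3.4 -11.7  20.9] rot [ 1.07 -0.13  0.21] q [0.54 0.05 1.54 0.   1.57 1.73] w 0.0611 F [-0.5 -0.9  1. ]
```

View pics/ow4.png

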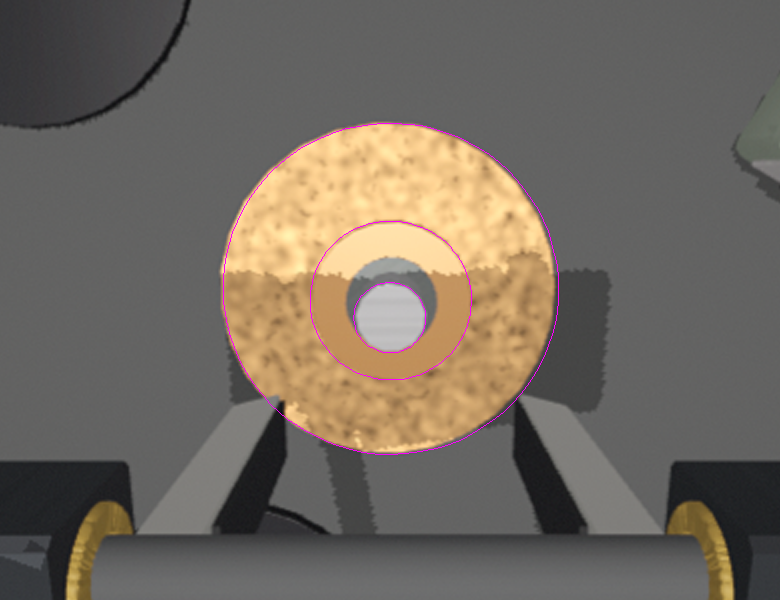

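Call:
jog_arm([
  {"x": -0.001,"y": -0.006,"z": 0.015,"rx": 0.8,"ry": -0.1,"rz": 0.2},
  {"x": -0.001,"y": -0.005,"z": 0.025,"rx": 0.3,"ry": 0,"rz": 0},
  {"x": 0,"y": -0.001,"z": 0.02,"rx": 0,"ry": 0,"rz": 0},
])

```text
time: 25.9
tool_pos: [0.4293, 0.3174, 0.0858]
ee_rot: [-3.126, 0.0, -1.201]
wrist_force: [-0.0, 0.7, 0.3]
width: 0.0604
```

```bash
bash st.sh 3 .4206 .3208 .021
```

```text
t 26.05 tool [0.4275 0.3167 0.0848] delta mm [-6.3  5.5 63.8] rows 2 each [-3.2  2.8 31.9] rot [-0.56 -0.02 -0.48] q [ 0.53  0.1   1.6  -0.    1.43  1.73] w 0.0607 F [-0.8  0.5  0.6]
```

Call:
jog_arm([
  {"x": -0.004,"y": 0.004,"z": 0.01,"rx": -0.4,"ry": 0,"rz": -0.4},
  {"x": -0.001,"y": 0.002,"z": 0.018,"rx": -0.2,"ry": 0,"rz": 0},
  {"x": 0,"y": 0.001,"z": 0.012,"rx": -0.1,"ry": 0,"rz": 0},
])

```text
time: 26.3
tool_pos: [0.4242, 0.3198, 0.0501]
ee_rot: [-3.132, 0.002, -1.197]
wrist_force: [-0.1, 0.1, -0.0]
width: 0.0615
```

```bash
bash st.sh 3 .4206 .3208 .021
```

```text
t 26.45 tool [0.4236 0.3195 0.0498] delta mm [-2.3  2.5 28.8] rows 1 each [-2.3  2.5 28.8] rot [-0.41  0.08 -0.24] q [0.54 0.12 1.65 0.   1.36 1.74] w 0.0608 F [-0.   0.5 -0.6]
```

Call:
jog_arm([
  {"x": -0.002,"y": 0.002,"z": 0.015,"rx": -0.4,"ry": 0,"rz": -0.2},
  {"x": 0,"y": 0.001,"z": 0.011,"rx": -0.1,"ry": 0,"rz": 0},
])

```text
time: 26.62
tool_pos: [0.423, 0.3222, 0.0269]
ee_rot: [-3.135, 0.003, -1.192]
wrist_force: [-0.9, -0.9, -0.9]
width: 0.061
```

```bash
bash st.sh 3 .4206 .3208 .021
```

```text
t 26.7667 tool [0.4224 0.3216 0.0264] delta mm [0.1 2.  5.4] rows 1 each [0.1 2.  5.4] rot [-0.27  0.13 -0.03] q [0.54 0.15 1.67 0.   1.32 1.74] w 0.0614 F [ 0.5 -0.5 -0.1]
```

Call:
jog_arm([
  {"x": 0,"y": 0.0018,"z": 0.005,"rx": -0.3,"ry": 0.1,"rz": 0},
])

```text
time: 26.85
tool_pos: [0.4217, 0.3216, 0.0225]
ee_rot: [-3.14, 0.001, -1.193]
wrist_force: [0.8, -0.8, 0.4]
width: 0.0612
```

```bash
bash st.sh 3 .4206 .3208 .021
```

```text
t 27.0 tool [0.4205 0.3209 0.021 ] delta mm [ 0.1 -0.1  0. ] rows 1 each [ 0.1 -0.1  0. ] rot [ 0.08  0.02 -0.03] q [0.54 0.15 1.67 0.   1.31 1.74] w 0.0606 F [ 0.1 -0.1  0.3]
```

Call:
jog_arm([
  {"x": 0,"y": 0.0003,"z": 0.0006,"rx": 0,"ry": 0,"rz": 0},
], claw=0)

```text
time: 27.08
tool_pos: [0.4205, 0.321, 0.0207]
ee_rot: [3.141, 0.0, -1.193]
wrist_force: [-0.2, -0.9, -0.1]
width: 0.0571
```

```bash
bash st.sh 11 .4206 .3208 .021
```

```text
t 27.6333 tool [0.4203 0.3208 0.0206] delta mm [ 0.1 -0.3 -0.4] rows 1 each [ 0.1 -0.3 -0.4] rot [ 0.06  0.02 -0.03] q [0.54 0.15 1.68 0.   1.31 1.74] w 0.0276 F [-0.  -0.6  0.4]
```

Call:
jog_arm([
  {"x": 0,"y": 0,"z": -0.006,"rx": 0,"ry": 0,"rz": 0},
  {"x": 0,"y": 0,"z": -0.014,"rx": 0.2,"ry": 0,"rz": 0},
  {"x": 0,"y": 0,"z": -0.02,"rx": 0.2,"ry": 0,"rz": 0},
  {"x": 0,"y": 0,"z": -0.025,"rx": 0.2,"ry": 0,"rz": 0},
  {"x": 0,"y": 0,"z": -0.025,"rx": 0.2,"ry": 0,"rz": 0},
  {"x": 0,"y": 0,"z": -0.025,"rx": 0.2,"ry": 0,"rz": 0},
  {"x": 0,"y": 0,"z": -0.01,"rx": 0.2,"ry": 0,"rz": 0},
])

```text
time: 28.22
tool_pos: [0.4139, 0.3171, 0.1424]
ee_rot: [3.141, -0.003, -1.193]
wrist_force: [1.3, 1.2, -2.5]
width: 0.0275
```

```bash
bash st.sh 2 .413 -.3457 .15
```

```text
t 28.3167 tool [0.4138 0.3171 0.1411] delta mm [615.7 245.4  -6.9] rows 18 each [34.2 13.6 -0.4] rot [ 0.05 -0.16 -0.03] q [ 0.55  0.05  1.54 -0.    1.55  1.74] w 0.0278 F [ 0.1  1.5 -2. ]
```

Call:
jog_arm([
  {"x": 0.012,"y": 0.005,"z": 0,"rx": 0,"ry": 0,"rz": 0},
  {"x": 0.022,"y": 0.009,"z": 0,"rx": 0,"ry": 0,"rz": 0},
  {"x": 0.029,"y": 0.011,"z": 0,"rx": 0,"ry": 0,"rz": 0},
  {"x": 0.03,"y": 0.012,"z": 0,"rx": 0,"ry": 0,"rz": 0},
  {"x": 0.03,"y": 0.012,"z": 0,"rx": 0,"ry": 0,"rz": 0},
  {"x": 0.03,"y": 0.012,"z": 0,"rx": 0,"ry": 0,"rz": 0},
  {"x": 0.03,"y": 0.012,"z": 0,"rx": 0,"ry": 0,"rz": 0},
  {"x": 0.03,"y": 0.012,"z": 0,"rx": 0,"ry": 0,"rz": 0},
  {"x": 0.03,"y": 0.012,"z": 0,"rx": 0,"ry": 0,"rz": 0},
])

```text
time: 29.07
tool_pos: [0.4011, 0.0429, 0.1223]
ee_rot: [3.106, 0.001, -1.18]
wrist_force: [0.5, 0.4, -2.5]
width: 0.0276
```

```bash
python3 go.py .413 -.3457 .15
```

```text
t 29.0667 tool [0.4011 0.0429 0.1223] delta mm [363.9 137.8 -23.3] rows 11 each [33.1 12.5 -2.1] rot [2.01 0.06 0.67] q [-0.02 -0.19  1.8  -0.01  1.56  1.16] w 0.0276 F [ 0.5  0.4 -2.5]
```

Call:
jog_arm([
  {"x": 0.03,"y": 0.012,"z": -0.005,"rx": 0.6,"ry": 0,"rz": 0.3},
  {"x": 0.03,"y": 0.012,"z": -0.005,"rx": 0.6,"ry": 0,"rz": 0.3},
  {"x": 0.03,"y": 0.012,"z": -0.004,"rx": 0.5,"ry": 0,"rz": 0.2},
  {"x": 0.03,"y": 0.012,"z": -0.003,"rx": 0.4,"ry": 0,"rz": 0.1},
  {"x": 0.03,"y": 0.012,"z": -0.002,"rx": 0.3,"ry": 0,"rz": 0},
  {"x": 0.03,"y": 0.012,"z": -0.002,"rx": 0.3,"ry": 0,"rz": 0},
  {"x": 0.03,"y": 0.012,"z": -0.002,"rx": 0.2,"ry": 0,"rz": 0},
  {"x": 0.03,"y": 0.012,"z": -0.002,"rx": 0.2,"ry": 0,"rz": 0},
  {"x": 0.03,"y": 0.012,"z": -0.002,"rx": 0.2,"ry": 0,"rz": 0},
])

```text
time: 29.82
tool_pos: [0.3796, -0.2612, 0.1268]
ee_rot: [3.137, 0.025, -1.202]
wrist_force: [1.0, -0.1, -2.3]
width: 0.0273
```

```bash
python3 go.py .413 -.3457 .12
```

```text
t 29.8167 tool [ 0.3796 -0.2612  0.1268] delta mm [91.  -0.7  4.5] rows 3 each [30.3 -0.2  1.5] rot [ 0.23  1.45 -0.54] q [-0.73 -0.07  1.68  0.01  1.55  0.47] w 0.0273 F [ 1.  -0.1 -2.3]
```

Call:
jog_arm([
  {"x": 0.028,"y": 0,"z": 0,"rx": 0.2,"ry": 0.7,"rz": -0.3},
  {"x": 0.026,"y": 0,"z": 0.001,"rx": 0.1,"ry": 0.6,"rz": -0.2},
  {"x": 0.02,"y": -0.001,"z": 0.002,"rx": 0.1,"ry": 0.2,"rz": -0.1},
  {"x": 0.01,"y": 0,"z": 0.002,"rx": 0,"ry": 0.1,"rz": 0},
])

```text
time: 30.15
tool_pos: [0.4022, -0.3462, 0.1104]
ee_rot: [3.135, 0.009, -1.201]
wrist_force: [0.3, -0.1, -2.4]
width: 0.0272
```

```bash
bash st.sh 3 .413 -.3457 .0526
```

```text
t 30.3 tool [ 0.4022 -0.3436  0.1109] delta mm [ 6.5 -9.7 58.1] rows 2 each [ 3.3 -4.8 29.1] rot [ 0.36  0.65 -0.43] q [-0.81  0.09  1.56 -0.    1.51  0.39] w 0.0272 F [ 0.2  0.3 -3.4]
```

Call:
jog_arm([
  {"x": 0.004,"y": -0.006,"z": 0.01,"rx": 0.3,"ry": 0.5,"rz": -0.3},
  {"x": 0.002,"y": -0.003,"z": 0.018,"rx": 0,"ry": 0.1,"rz": -0.1},
  {"x": 0,"y": 0,"z": 0.012,"rx": 0,"ry": 0,"rz": 0},
])

```text
time: 30.55
tool_pos: [0.4132, -0.3435, 0.0725]
ee_rot: [-3.14, -0.002, -1.19]
wrist_force: [0.3, 0.8, -3.8]
width: 0.0276
```

```bash
bash st.sh 3 .413 -.3457 .0526
```

```text
t 30.7 tool [ 0.4125 -0.3435  0.0725] delta mm [ 2.2  0.4 19.9] rows 1 each [ 2.2  0.4 19.9] rot [-0.02 -0.03  0.09] q [-0.8   0.12  1.6   0.    1.42  0.39] w 0.0274 F [ 0.2 -1.1 -2.4]
```

Call:
jog_arm([
  {"x": 0.0015,"y": 0,"z": 0.009,"rx": 0,"ry": 0,"rz": 0.1},
  {"x": 0,"y": 0,"z": 0.006,"rx": 0,"ry": 0,"rz": 0},
])

```text
time: 30.87
tool_pos: [0.4143, -0.3454, 0.06]
ee_rot: [-3.139, -0.006, -1.191]
wrist_force: [-0.5, -0.9, -2.6]
width: 0.0274
```

```bash
bash st.sh 3 .413 -.3457 .0526
```

```text
t 31.0167 tool [ 0.4142 -0.3455  0.06  ] delta mm [-0.3  1.2  7.4] rows 1 each [-0.3  1.2  7.4] rot [-0.12 -0.29  0.03] q [-0.8   0.13  1.61  0.    1.39  0.39] w 0.0275 F [-0.7 -0.1 -1.9]
```

Call:
jog_arm([
  {"x": 0,"y": 0.001,"z": 0.0055,"rx": -0.1,"ry": -0.3,"rz": 0},
])

```text
time: 31.1
tool_pos: [0.4142, -0.3466, 0.056]
ee_rot: [-3.14, -0.003, -1.191]
wrist_force: [0.3, 0.1, -1.5]
width: 0.0277
```

```bash
bash st.sh 3 .413 -.3457 .0526
```

```text
t 31.25 tool [ 0.4131 -0.3459  0.0541] delta mm [-0.2 -0.   1.5] rows 1 each [-0.2 -0.   1.5] rot [-0.    0.06  0.01] q [-0.8   0.14  1.62  0.    1.38  0.39] w 0.0272 F [-0.1 -0.1 -2. ]
```

Call:
jog_arm([
  {"x": -0.0002,"y": 0.0002,"z": 0.0018,"rx": 0,"ry": 0,"rz": 0},
])

```text
time: 31.33
tool_pos: [0.4131, -0.3461, 0.0528]
ee_rot: [-3.141, 0.0, -1.192]
wrist_force: [0.2, -0.5, -2.3]
width: 0.0271
```

```bash
bash st.sh 3 .413 -.3457 .0526
```

```text
t 31.4833 tool [ 0.413  -0.346   0.0526] delta mm [-0.3 -0.1 -0. ] rows 1 each [-0.3 -0.1 -0. ] rot [-0.02  0.02  0.01] q [-0.8   0.14  1.62  0.    1.38  0.39] w 0.0274 F [ 0.2 -0.1 -2.1]
```

Call:
jog_arm([
  {"x": 0,"y": 0,"z": 0.0016,"rx": 0,"ry": 0,"rz": 0},
])

```text
time: 31.57
tool_pos: [0.413, -0.346, 0.0525]
ee_rot: [-3.141, 0.0, -1.192]
wrist_force: [-3.1, 3.7, 11.4]
width: 0.0275
```

```bash
bash st.sh 2 .413 -.3457 .0526; python3 -c "
from ov import *
ov('scene',[(.413,-.3457,.05,.035),(.648,-.1303,.04,.047),(.606,.1175,.07,.06)],'os2.png',[(.413,-.3457,.04,-6,.075,.064)])"
```

```text
t 31.6667 tool [ 0.4131 -0.346   0.0526] delta mm [-0.3 -0.1 -0. ] rows 1 each [-0.3 -0.1 -0. ] rot [-0.03 -0.    0.02] q [-0.8   0.14  1.62  0.    1.38  0.39] w 0.0277 F [-1.4  2.8  4.6]
```

View pics/os2.png

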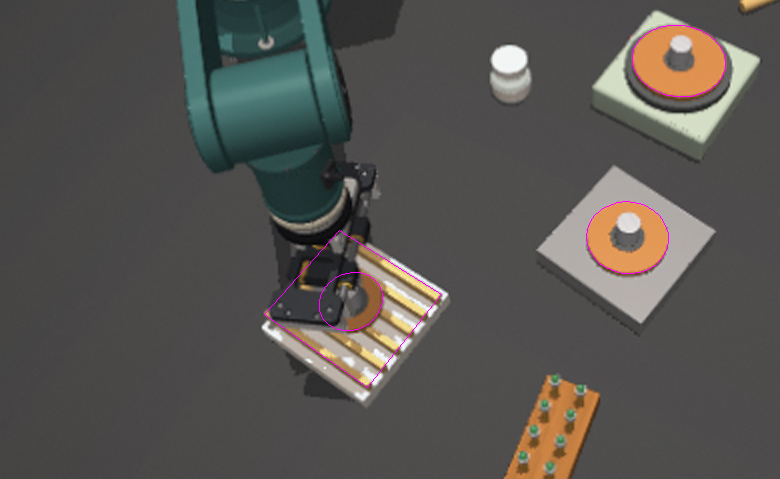

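All in place; the small lap is in contact with the slats. Release and rise.

Call:
jog_arm([
  {"x": 0,"y": 0,"z": 0.001,"rx": 0,"ry": 0,"rz": 0},
], claw=0.65)

```text
time: 31.8
tool_pos: [0.4134, -0.3464, 0.0525]
ee_rot: [-3.141, -0.002, -1.192]
wrist_force: [-0.6, -0.3, -0.1]
width: 0.0312
```

```bash
bash st.sh 9 .413 -.3457 .2
```

```text
t 32.25 tool [ 0.413  -0.346   0.0514] delta mm [-3.000e-01 -1.000e-01 -1.486e+02] rows 4 each [ -0.1  -0.  -37.2] rot [-0.03  0.    0.02] q [-0.8   0.14  1.62  0.    1.38  0.39] w 0.0609 F [-0.4 -0.1 -0.4]
```

Call:
jog_arm([
  {"x": 0,"y": 0,"z": -0.02,"rx": 0,"ry": 0,"rz": 0},
  {"x": 0,"y": 0,"z": -0.03,"rx": 0,"ry": 0,"rz": 0},
  {"x": 0,"y": 0,"z": -0.035,"rx": 0.2,"ry": 0,"rz": 0},
  {"x": 0,"y": 0,"z": -0.035,"rx": 0.2,"ry": 0,"rz": 0},
  {"x": 0,"y": 0.03,"z": -0.01,"rx": 0,"ry": 0,"rz": 0},
  {"x": 0.01,"y": 0.035,"z": 0,"rx": 0,"ry": 0,"rz": 0},
  {"x": 0.01,"y": 0.035,"z": 0,"rx": 0,"ry": 0,"rz": 0},
  {"x": 0.02,"y": 0.03,"z": 0,"rx": 0,"ry": 0,"rz": 0},
  {"x": 0.02,"y": 0.015,"z": 0,"rx": 0,"ry": 0,"rz": 0},
  {"x": 0.01,"y": 0,"z": 0,"rx": 0,"ry": 0,"rz": 0},
])

```text
time: 33.08
tool_pos: [0.3005, -0.4669, 0.1864]
ee_rot: [-3.137, -0.0, -1.184]
wrist_force: [-0.2, 0.5, 0.1]
width: 0.0612
```

```bash
bash st.sh 3 .413 -.3457 .2; python3 - <<'E'
from h import *
for nm in('top','scene'):
    s=snap(nm,nm+'_end.png');im=s['img'];hsv=cv2.cvtColor(im,cv2.COLOR_RGB2HSV)
    org=(hsv[...,1]>135)&(hsv[...,0]<17)&(hsv[...,2]>120)
    for n,c,z,r in(('L',(.606,.1175),.07,.06),('M',(.648,-.1303),.04,.047),('S',(.413,-.3457),.05,.035)):
        m,cn=blob(s,org,c,r*1.25,z);P=w(s,cv2.convexHull(cn).reshape(-1,2),z);print(nm,n,circ(P).round(4),circ(P,r-.001).round(4),c)
from ov import *
ov('scene',[(.413,-.3457,.05,.035),(.648,-.1303,.04,.047),(.606,.1175,.07,.06)],'os3.png',[(.413,-.3457,.04,-6,.075,.064)])
E
```

```text
t 33.2333 tool [ 0.3031 -0.464   0.1858] delta mm [ -67.6 -146.7  -13.1] rows 5 each [-13.5 -29.3  -2.6] rot [-0.39  0.13  0.66] q [-1.1   0.1   1.39  0.01  1.65  0.08] w 0.0609 F [ 0.4  0.  -0.6]
top L [0.5639 0.0771 0.0072] [0.5639 0.0771] (0.606, 0.1175)
top M [ 0.6611 -0.1407  0.0307] [ 0.648  -0.1275] (0.648, -0.1303)
top S [ 0.4178 -0.3541  0.0273] [ 0.4137 -0.3468] (0.413, -0.3457)
scene L [0.6068 0.1161 0.0597] [0.6068 0.116 ] (0.606, 0.1175)
scene M [ 0.6484 -0.1315  0.0463] [ 0.6484 -0.1315] (0.648, -0.1303)
scene S [ 0.4137 -0.3466  0.0349] [ 0.4137 -0.3464] (0.413, -0.3457)
```

View pics/os3.png

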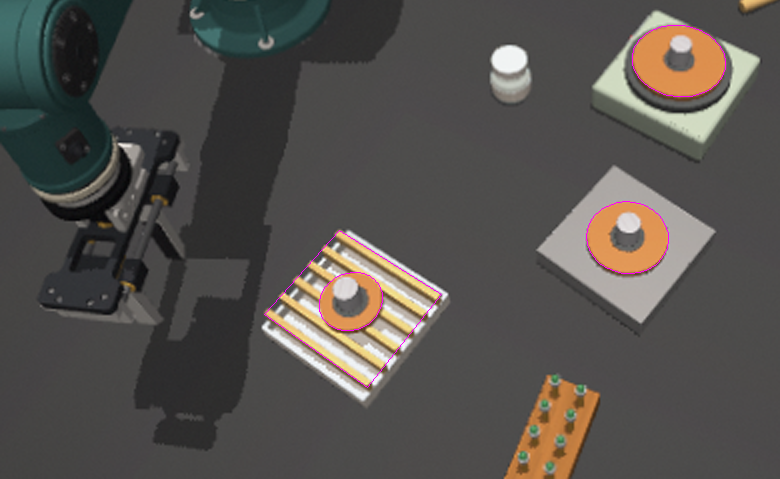

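View pics/top_end.png

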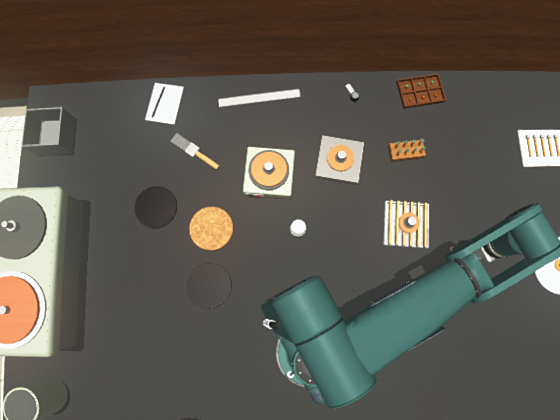

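```bash
python3 -c "
from h import *
print(robot.get_obs()['qvel'].round(3)); print(ticket.close_job())"
```

```text
[ 0.004 -0.009  0.002 -0.003 -0.002 -0.001]
the job is handed in; nothing more can be done
None
```

The three laps are on their right stations and the job is handed in, at about 33 s of the 109 s allowed. I parked the small lap on the cork mat and let go of it. Then the large went to the grinder platen, the medium to the stone slab, and the small from the cork to the rack slats.

**Position:** In the last scene-camera check each lap lay flat and about 1 to 1.7 mm from its station's centre. That is within the roughly 2 mm camera calibration.

**Surroundings:** The cork mat is empty. The jar and the block of gem sticks look unmoved, by eye only. The arm is clear of everything and at rest.

**Forces:** The readings at the end of each move, including set-downs, stayed under about 17 N.

**Check that failed:** The same fit on the top-camera image did not work, because the colour threshold caught only parts of the laps. There I judged the placing by eye, and it looked right.

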